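Clamp a test panel square with twin screws and prove the hold

TASK

Clamp the coated test panel in the sloping holder: turn the two blue knobs clockwise by turns, a little at a time, so that the clamp bar comes down square (neither end ever more than about 4 mm lower than the other), until both sprung feet are pressed well in, about half of their 4 mm travel, without crushing the panel. Then prove the hold: pull the red sprung tab up the slope with a force rising to about 10 N (5 mm of its spring), hold it a moment, and let it return; the panel must not slip. Let go and leave the bottle, dish and jar where they stand.

Things in the scene. Friction and masses are not known exactly. Their poses are not given: they have to be found in the camera images.
- holder: White and teal sloping clamp holder, fixed to the bench, foot 200 x 200 mm. Origin under the foot's centre at bench height; x points horizontally up-slope (away from the robot at yaw 0), y left, z up.
- deck: Grey sloping deck on the holder, 195 mm (slope) x 215 mm, rising 30 degrees towards the holder's +x so that it faces the robot. Origin on its surface on the line of the two screws, 85 mm above the holder's origin; its axes: u (x) up the slope, v (y) across to the left, n (z) out of the deck, 30 degrees off vertical. All parts stand square to it: tilt the tool to be in line with n.
- grip_left (a point): Centre of the left (+v) blue round knob: 44 mm diameter, 34 mm high along n, centre 83 mm out from the deck, on the screw at u = 0, v = +70 mm. It stays at this height. Nothing else is within 40 mm to its sides; the bar's top stays at least 15 mm below the knob's lower face.
- grip_right (a point): Centre of the right (-v) blue knob, the same, at u = 0, v = -70 mm.
- knob_left (a joint): Angle of the left knob (rad), grows clockwise as seen from above the knob; starts at 0, stops at 4. Each radian lowers the left end of the bar by 5 mm. It stays where it is left; it takes about 0.3 N m to turn plus 0.005 N m for each newton of clamping at that end.
- knob_right (a joint): The same for the right knob and the right end of the bar.
- bar: Aluminium clamp bar across the deck, 165 x 28 x 14 mm. Origin in mid-thickness on the left screw (v = +70 mm); y runs along the bar to the left, parallel to the deck's y when the bar is square; z is out of the deck. The screws are 140 mm apart, so 4 mm between the ends is 0.029 rad.
- bar_left (a point): Top of the bar at the left screw (v = +70 mm); 42 mm out from the deck at knob angle 0.
- bar_right (a point): Top of the bar at the right screw (v = -70 mm).
- foot_left (a joint): How far the left sprung foot is pushed up into the bar (m): 0 free, 0.004 fully in; spring 6 N/mm. The feet are black rubber discs, 18 mm wide, on orange stems under the bar at u = 0, v = +26 and -26 mm; with the bar square they touch the panel at knob angles of 1.1 to 1.7 rad, as the panel's height is. The panel is crushed (over 110 N in all) only beyond full travel.
- foot_right (a joint): The same for the right foot, at v = -26 mm.
- panel: Loose aluminium test panel with a green coating, 160 (up the slope) x 90 x 10 mm, about 0.35 kg, lying on a black shim plate against the teal ledge at its lower edge; the shim's setting puts its underside 1.5 to 4.5 mm above the deck. Origin at the centre of its underside; x up the slope, z out of the deck. Its friction on deck and feet is unknown; unclamped it slides up the slope when pulled.
- tab (a joint): Travel (m) of the red pull tab up the slope against its spring in the panel: 0 at rest, 0.014 at its stop, 2 N/mm (10 N at 0.005). It springs back when let go.
- tab_grip (a point): Point to grip on the red tab, on its middle plane, 38 mm out from the panel's underside. The tab is an upright plate 12 mm thick along the slope, 44 mm wide, its top 55 mm and its foot 12 mm out from that underside, 62 mm up the slope from the panel's origin.
- bottle: Bystander bottle, 64 mm diameter, 150 mm high, blue cap; origin under its centre.
- dish: Bystander white open dish, 90 x 70 x 30 mm; origin under its centre.
- jar: Bystander jar, 60 mm diameter, 75 mm high, white lid; origin under its centre.
Mind the look-alikes: they are no part of the job. Leave any yellow look-alike of the panel alone. Of the things that look like the bar, the smaller one is meant.

How it is judged:
On the way, in this order (a step that is already met when the one before it is completed fails the run):
1. both feet are pressed in at least 1.5 mm with the bar square within 0.03 rad (value of joint each of foot_left, foot_right above 0.0015 m and angle between the y axis of bar and the y axis of deck, either way round below 0.03 rad), for 0.2 s.
2. the tab is drawn out more than 4 mm (8 N) while the bar still clamps the panel (value of joint tab above 0.004 m and value of joint each of foot_left, foot_right above 0.0015 m), for 0.2 s.
At the end, for the whole second after the job is handed in: Both feet pressed in at least 1.5 mm, the bar square within 0.03 rad (about 4 mm between its ends), the tab sprung back to within 1.5 mm, the panel at rest within 5 mm of where it started (all of step 1 and value of joint tab below 0.0015 m and distance of panel from where it was at the start of the episode below 0.005 m and linear speed of panel below 0.01 m/s); the robot touches nothing.
It fails at once if the bar is out of square by more than 0.04 rad (one end 5.6 mm lower than the other) (angle between the y axis of bar and the y axis of deck, either way round above 0.04 rad).
It fails at once if the panel is crushed: the bar presses on it with more than 110 N (contact force between bar and panel above 110 N).
It fails at once if the tab is pulled out more than 9 mm (18 N) (value of joint tab above 0.009 m).
It fails at once if the panel slips more than 5 mm (distance of panel from where it was at the start of the episode above 0.005 m).
It fails at once if the bottle, dish or jar is shifted more than 30 mm or tipped over (distance of any of bottle, dish, jar from where it was at the start of the episode above 0.03 m or angle between any of bottle, dish, jar's own z axis and vertical above 0.5 rad).
It also fails if it takes over 72 s, if anything falls off the work surface, if the arm or the gripper's body presses on something with over 40 N, if the wrist force passes 120 N, or if a joint passes its speed limit or range.

ROBOT

A 6-joint arm with a two-finger parallel gripper is mounted at the origin on the work surface. World frame = base frame: x ahead of the robot, y to its left, z up, the work surface at z = 0. Lengths are in m, angles in rad, forces in N, time in s.
With the tool pointing down it reaches from about 0.3 to 0.75 m from the base axis. Payload 8.5 kg.
Tool frame: the origin (TCP) lies at the very end of the fingers, on their centre line; the grasp point (between the pads) lies 19 mm behind it (ctrl.grasp_offset is the z of the grasp point in the tool frame, in m); z points along the fingers, y is the line along which they close (so a half turn about z gives the same grasp; the last joint's range is limited). The gripper opens to 85 mm and grips with 20 to 120 N. Pads are 22 mm wide; open, the fingers measure 114 mm over their backs; the gripper's body (76 mm by 85 mm) begins 54 mm behind the grasp point. The pads swing forward as they close: fully open they stand 13 mm farther back than shut.
Start: joints at [-1.557, 0.381, 1.297, -0, 1.464, -0.215], TCP at [0.125, -0.536, 0.231] pointing down, gripper open.
Joint ranges: [-3.11, 3.11], [-0.89, 2.33], [0.22, 2.48], [-1.42, 4.56], [0.17, 2.85], [-2.88, 2.88]. Speed limits (rad/s): [2.39, 2.39, 3.14, 3.14, 3.14, 3.14].

INTERFACE

Orientations are given as a unit quaternion [w, x, y, z].
In Python, from plant import ctrl gives the robot as it stands.
- The arm moves only by the tool send_rows, never from a script. Its argument "increments" is a list of rows, each an object with "linear": the shift along the tool's x, y, z in cm, a list of three; "rot": the turn, a rotation vector about the tool's x, y, z in degrees, a list of three; "fingers": the finger opening in cm, from 0 to 8.54. In form: [{"linear": [dx, dy, dz], "rot": [rx, ry, rz], "fingers": fingers}, ...]. A call has 1 to 12 rows; each row shifts and turns the commanded pose from where the row before left it, along the tool's axes as they then stand; what a row does not reach is not made up. A row lasts 1/12 s, in which the tool goes at most 41.7 mm and 7.16 degrees, less where a joint would pass 70% of its speed; a pose out of reach is approached as far as the arm can. A call is refused whole if a number of a shift passes 4.17 or a number of a turn 7.16, either way. A call with a gripper value outside its range is refused whole. The fingers move at their own pace and stop on an object; the grip force is fixed at half the most. Time passes only in rows, so rows that do not move let the fingers close. It gives the time, the measured TCP pose, the force, the opening and the grip force at its end, in the units of the state.
- ctrl.sense(): the state, without advancing time (a new reading comes with each control period).
- ctrl.grab_frame(name): name is "side" or "top" or "wrist"; returns the picture (480x640x3 uint8, red, green, blue); there is no depth.
- ctrl.camera_info(name): a dict with "fx", "fy", "cx", "cy" (pixels), "dist" ([k1, k2, p1, p2, k3] as OpenCV has them; the pictures are not rectified), "R" (3x3) and "t" (3): a world point X has camera coordinates R X + t. Camera axes: x right, y down, z forward; pixel columns grow to the right and rows downward; lengths in m; the calibration is good to about 2 mm. A picture is of the moment at which its call begins: read the wrist's pose just before it. camera_info takes no time and is no camera call; for the wrist camera it gives the pose at the moment of the call.
- ctrl.hand_in(): hands the job in; it is judged then, once.
Trained networks look in the newest picture that a camera, given by its name, has taken for a name from the list of things; names that differ only in an ending like _2 or _b are one class to them, and where a whole thing is asked for, a point or a joint stands for the part that bears it (a point fixed in the world has none). Each returns a list of dicts, best first, with "score" (0 to 1); they miss things now and then, are a little off and sometimes report something else, mostly with a low value. They report only what shows in the picture. A call takes as long as a camera call. They do not tell look-alikes from the thing itself.
- ctrl.silhouettes(label, camera): "pixels" (480x640 bool, what is visible of it).
- ctrl.landmark_of(label, camera): "xyz" ([x, y, z] in m, in the coordinates of the camera as it stood for that picture, good to about 4 mm: a listed point, or the origin of a listed thing).
The state is a dict: "t": time; "q": joint angles; "joint_velocities": joint speeds; "joint_efforts": joint torques, N m; "ee_pos": TCP position; "tcp_rot": TCP orientation; "contact_force": force on the tool from outside, world axes, zero at the start; "moment": the same for the moment, N m; "finger_gap": finger opening in m; "finger_force": force on a finger pad.
Only numpy, scipy, OpenCV 4.12 (cv2) and the standard library are available. Lean on these libraries where they do the work, as an engineer would, in place of code of your own. Each camera call takes 0.05 s, during which the arm holds its last target. There are 200 camera calls.

## Working session

There is one attempt and no reset: what is moved stays moved. The work goes in short steps, Python scripts to look and compute and a tool call to move; the robot and the scene stay as the last step left them, time stands still between calls to the robot, and variables do not carry over. Pictures are saved under pics/ and viewed, at most 10 in all, crops included, and the job is handed in when it is done.

Besides the shell and the picture viewer there is one more tool, called after "Emit:" as name([rows], argument=value, ...), one row to a line, values as JSON. send_rows: Moves the arm, as the interface text tells. Its arguments: {"type":"object","properties":{"increments":{"type":"array"}},"required":["increments"]}

```bash
ls; mkdir -p pics; python3 - <<'E'
from plant import ctrl
import cv2,numpy as np
for c in ["side","top"]:
    im=ctrl.grab_frame(c); cv2.imwrite(f"pics/{c}0.png",im[:,:,::-1])
    K=ctrl.camera_info(c); R=np.array(K["R"]);t=np.array(K["t"])
    print(c,(-R.T@t).round(3))
    for l in ["holder","deck","grip_left","grip_right","bar_left","bar_right","bar","panel","tab_grip","bottle","dish","jar"]:
        for d in ctrl.landmark_of(l,c)[:3]:
            print(l,round(d["score"],2),(R.T@(np.array(d["xyz"])-t)).round(4))
s=ctrl.sense();print(s["t"],s["ee_pos"],s["tcp_rot"],ctrl.grasp_offset)
E
```

```text
pics
side [0.193 0.487 0.659]
holder 0.97 [ 0.5154 -0.1093  0.0053]
deck 0.9 [ 0.5106 -0.1171  0.087 ]
grip_left 0.94 [ 0.4637 -0.0463  0.1597]
grip_left 0.54 [ 0.5618 -0.1147  0.1596]
grip_right 0.6 [ 0.4809 -0.1875  0.1594]
bar_left 0.69 [ 0.4847 -0.0474  0.1248]
bar_right 0.75 [ 0.5054 -0.1889  0.1231]
bar_right 0.69 [ 0.2555  0.1245 -0.0005]
bar_right 0.37 [ 0.563  -0.115   0.1587]
bar 0.57 [0.4174 0.2066 0.0103]
panel 0.87 [ 0.5227 -0.1172  0.0919]
panel 0.7 [ 8.026e-01 -1.349e-01  4.000e-04]
tab_grip 0.73 [ 0.4831 -0.1874  0.1571]
tab_grip 0.53 [ 0.5639 -0.1176  0.1619]
tab_grip 0.46 [ 0.7632 -0.1799  0.0363]
bottle 0.7 [ 0.5189  0.0938 -0.0013]
bottle 0.22 [ 0.5043 -0.19    0.1224]
dish 0.85 [ 0.5166 -0.3329 -0.0007]
top [0.469 0.049 1.149]
holder 0.68 [ 0.5119 -0.1164 -0.0017]
grip_left 0.96 [ 0.4637 -0.0513  0.155 ]
grip_right 0.63 [ 0.4796 -0.1887  0.1566]
bar_left 0.85 [ 0.4893 -0.0474  0.1223]
bar_left 0.74 [ 0.4182  0.2097 -0.0019]
bar_right 0.76 [0.2561 0.1214 0.0036]
bar_right 0.64 [ 0.4976 -0.188   0.1169]
bar 0.88 [0.4158 0.2099 0.0014]
bar 0.69 [ 0.4865 -0.0451  0.117 ]
bar 0.39 [ 0.5612 -0.114   0.1571]
panel 0.92 [ 0.5238 -0.118   0.0929]
panel 0.91 [ 0.8021 -0.1323 -0.0031]
tab_grip 0.72 [ 0.5602 -0.1181  0.1558]
tab_grip 0.53 [ 0.766  -0.1822  0.0395]
bottle 0.96 [0.5157 0.0957 0.0042]
dish 0.84 [ 0.5224 -0.3332  0.0043]
dish 0.69 [ 0.5128 -0.117  -0.0038]
dish 0.54 [0.5173 0.0948 0.0026]
jar 0.56 [ 0.6518 -0.303   0.0017]
1.3 [ 0.12472743 -0.53566048  0.23132291] [-1.23557955e-06  9.93467217e-01  1.14117873e-01  3.58994989e-06] -0.0187
```

View pics/side0.png

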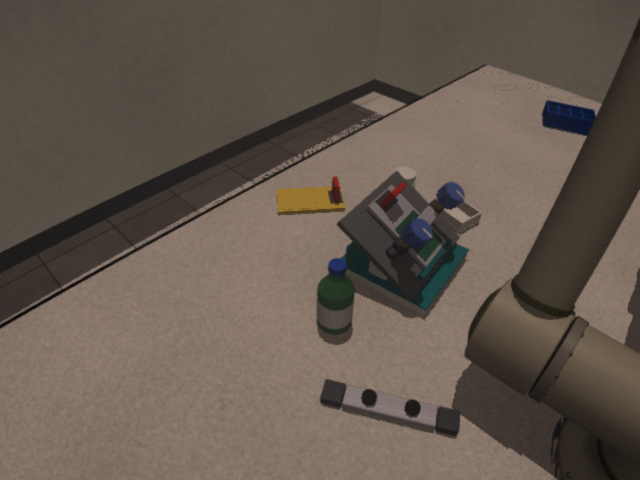

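View pics/top0.png

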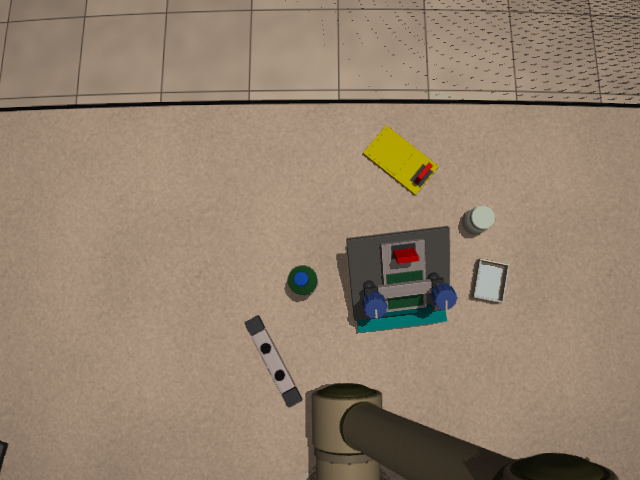

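The pictures show the holder with the two blue knobs (side at ~(418,234) and (451,194); top at ~(375,305) and (443,295)) and the red tab at top (405,256). The yellow panel and the big bar at top (272,360) are look-alikes. The network's points on the holder agree with this, so I'll fit the holder pose to them.

```bash
cat > h.py <<'E'
from plant import ctrl
import numpy as np
from scipy.optimize import least_squares
from scipy.spatial.transform import Rotation as Ro
def axes(psi):
    c,s=np.cos(psi),np.sin(psi); z=np.array([[c,-s,0],[s,c,0],[0,0,1]])
    a=np.pi/6
    return z@np.array([[np.cos(a),0,-np.sin(a)],[0,1,0],[np.sin(a),0,np.cos(a)]])  # cols u v n
def pose():
    s=ctrl.sense(); return np.array(s["ee_pos"]),Ro.from_quat(s["tcp_rot"],scalar_first=True)
def tgt(H,psi,uvn,ang):
    """TCP pose with grasp point at deck coords uvn; ang: turn about tool z (deg), 0 = tool x along v, y along u"""
    A=axes(psi); p=np.array([H[0],H[1],.085+H[2]])+A@np.array(uvn)
    R=Ro.from_matrix(np.c_[A[:,1],A[:,0],-A[:,2]])*Ro.from_euler("z",ang,degrees=True)
    return p+R.apply([0,0,-ctrl.grasp_offset]),R
def rows(p,R,pt,Rt,n=None):
    r=(R.inv()*Rt).as_rotvec(); 
    if n is None: n=max(1,int(np.ceil(max(np.abs(np.degrees(r)).max()/6.9,np.linalg.norm(pt-p)/.038))))
    Rs=[R*Ro.from_rotvec(r*k/n) for k in range(n)]
    M=sum(x.as_matrix() for x in Rs); l=np.linalg.solve(M,pt-p)
    lin=(l*100).round(2); rot=np.degrees(r/n).round(2)
    print(f'{n} rows of "linear":{lin.tolist()},"rot":{rot.tolist()}', "minz",min((p+sum((Rs[j].apply(l) for j in range(k+1)),np.zeros(3)))[2] for k in range(n)).round(3))
def go(uvn,ang,n=None):
    import json; f=json.load(open("fit.json")); p,R=pose(); pt,Rt=tgt(f["H"],f["psi"],uvn,ang); rows(p,R,pt,Rt,n); 
def where():
    import json; f=json.load(open("fit.json")); p,R=pose(); A=axes(f["psi"]); H=f["H"]
    g=p+R.apply([0,0,ctrl.grasp_offset]); s=ctrl.sense()
    R0=Ro.from_matrix(np.c_[A[:,1],A[:,0],-A[:,2]])
    print("t",round(s["t"],2),"uvn mm",((A.T@(g-[H[0],H[1],.085+H[2]]))*1e3).round(1),"rot",(R0.inv()*R).as_rotvec(degrees=True).round(1),"q",np.round(s["q"],2),
     "F uvn",(A.T@np.array(s["contact_force"])).round(1),"M uvn",(A.T@np.array(s["moment"])).round(3),"gap",round(s["finger_gap"],4),"ff",np.round(s["finger_force"],1))
E
python3 - <<'E'
from h import *
import json
ob=[((0,0,0),(.5106,-.1171,.087)),((0,.07,.083),(.4637,-.0463,.1597)),((0,-.07,.083),(.4809,-.1875,.1594)),((0,.07,.042),(.4847,-.0474,.1248)),((0,-.07,.042),(.5054,-.1889,.1231)),
((0,.07,.083),(.4637,-.0513,.155)),((0,-.07,.083),(.4796,-.1887,.1566)),((0,.07,.042),(.4893,-.0474,.1223)),((0,-.07,.042),(.4976,-.188,.1169))]
hol=[(.5154,-.1093,.0053),(.5119,-.1164,-.0017)]
def f(x):
    A=axes(x[3]); D=np.array([x[0],x[1],.085+x[2]])
    return np.r_[np.ravel([D+A@np.array(a)-b for a,b in ob]),np.ravel([np.r_[x[:2],x[2]]-b for b in hol])]
s=least_squares(f,[.51,-.11,0,.1],loss="soft_l1",f_scale=.003); print(s.x.round(4)); print((f(s.x).reshape(-1,3)*1e3).round(1).tolist())
H=[s.x[0],s.x[1],0.0]; json.dump(dict(H=H,psi=s.x[3]),open("fit.json","w"))
A=axes(s.x[3])
for q in [(.5227,-.1172,.0919),(.5238,-.118,.0929),(.5639,-.1176,.1619),(.5602,-.1181,.1558)]: print("panel/tab uvn",(A.T@(np.array(q)-[H[0],H[1],.085])*1e3).round(1))
print(tgt(H,s.x[3],(0,-.07,.15),0)[0]); go((0,-.07,.16),-20)
E
```

```text
[ 0.5135 -0.115   0.0011  0.1084]
[[2.9, 2.1, -0.9], [0.9, -3.6, -1.7], [-1.1, -1.5, -1.4], [0.3, -0.2, -2.3], [-5.2, 2.1, -0.6], [0.9, 1.4, 3.0], [0.2, -0.3, 1.4], [-4.3, -0.2, 0.2], [2.6, 1.2, 5.6], [-1.9, -5.7, -4.2], [1.6, 1.4, 2.8]]
panel/tab uvn [11.2 -3.2  1.5]
panel/tab uvn [12.6 -4.1  1.9]
panel/tab uvn [81.6 -8.1 41.7]
panel/tab uvn [75.3 -8.2 38.3]
[ 0.45578174 -0.19165355  0.19870914]
15 rows of "linear":[3.49, 0.8, 0.37],"rot":[-1.95, 1.2, -6.7] minz 0.207
```

Emit:
send_rows([
  {"linear": [3.4,0.8,0.3],"rot": [-1.95,1.2,-6.7],"fingers": 8.5},
  {"linear": [3.4,0.8,0.3],"rot": [-1.95,1.2,-6.7],"fingers": 8.5},
  {"linear": [3.4,0.8,0.3],"rot": [-1.95,1.2,-6.7],"fingers": 8.5},
  {"linear": [3.4,0.8,0.3],"rot": [-1.95,1.2,-6.7],"fingers": 8.5},
  {"linear": [3.4,0.8,0.3],"rot": [-1.95,1.2,-6.7],"fingers": 8.5},
  {"linear": [3.4,0.8,0.3],"rot": [-1.95,1.2,-6.7],"fingers": 8.5},
  {"linear": [3.4,0.8,0.3],"rot": [-1.95,1.2,-6.7],"fingers": 8.5},
  {"linear": [3.4,0.8,0.3],"rot": [-1.95,1.2,-6.7],"fingers": 8.5},
  {"linear": [3.4,0.8,0.3],"rot": [-1.95,1.2,-6.7],"fingers": 8.5},
  {"linear": [3.4,0.8,0.3],"rot": [-1.95,1.2,-6.7],"fingers": 8.5},
  {"linear": [3.4,0.8,0.3],"rot": [-1.95,1.2,-6.7],"fingers": 8.5},
  {"linear": [3.4,0.8,0.3],"rot": [-1.95,1.2,-6.7],"fingers": 8.5},
])

```text
t: 2.3
ee_pos: [0.4366, -0.3037, 0.2249]
tcp_rot: [0.173, 0.657, 0.721, 0.135]
contact_force: [0.5, 0.0, 0.4]
finger_gap: 0.0848
finger_force: 0.0
```

```bash
python3 - <<'E'
from h import *
where(); go((0,-.07,.16),-20)
E
```

```text
t 2.3 uvn mm [ -12.3 -177.9  188.1] rot [ 5.  -4.5 -0.3] q [-1.01  0.22  1.64  0.41  1.05 -1.26] F uvn [ 0.7 -0.   0.1] M uvn [0.058 0.173 0.012] gap 0.0848 ff 0.0
3 rows of "linear":[3.62, 0.95, 0.71],"rot":[-1.92, 1.18, -6.57] minz 0.207
```

Emit:
send_rows([
  {"linear": [3.62,0.95,0.71],"rot": [-1.92,1.18,-6.57],"fingers": 8.5},
  {"linear": [3.62,0.95,0.71],"rot": [-1.92,1.18,-6.57],"fingers": 8.5},
  {"linear": [3.62,0.95,0.71],"rot": [-1.92,1.18,-6.57],"fingers": 8.5},
  {"linear": [0,0,0],"rot": [0,0,0],"fingers": 8.5},
])

```text
t: 2.63
ee_pos: [0.4492, -0.1878, 0.2058]
tcp_rot: [0.201, 0.509, 0.821, 0.161]
contact_force: [0.2, 0.2, 0.2]
finger_gap: 0.0852
finger_force: 0.0
```

```bash
cat >> h.py <<'E'
def wrist(name=None,labels=("grip_left","grip_right","bar_left","bar_right","tab_grip","panel"),cam="wrist"):
    import json,cv2; f=json.load(open("fit.json")); A=axes(f["psi"]); H=f["H"]
    K=ctrl.camera_info(cam); im=ctrl.grab_frame(cam); R=np.array(K["R"]);t=np.array(K["t"])
    if name: cv2.imwrite(f"pics/{name}.png",im[:,:,::-1])
    for l in labels:
        for d in ctrl.landmark_of(l,cam)[:3]:
            X=R.T@(np.array(d["xyz"])-t); print(l,round(d["score"],2),"uvn",(A.T@(X-[H[0],H[1],.085+H[2]])*1e3).round(1))
    return im,K
E
python3 - <<'E'
from h import *
where(); wrist("w1"); go((0,-.07,.16),-20)
E
```

```text
t 2.63 uvn mm [ -1.8 -65.6 159.2] rot [  0.1   0.4 -20. ] q [-0.88  0.15  1.82  0.54  0.94 -1.61] F uvn [0.2 0.1 0.1] M uvn [ 0.     0.227 -0.001] gap 0.0852 ff 0.0
grip_left 0.63 uvn [ 1.  68.2 81.7]
grip_right 0.95 uvn [ -1.2 -69.8  83.7]
tab_grip 0.76 uvn [78.6 -2.6 43.7]
tab_grip 0.66 uvn [ 187.8  -87.5 -158.4]
panel 0.91 uvn [ 203.3  -52.4 -211.6]
panel 0.71 uvn [10.4 -3.7  1.4]
1 rows of "linear":[0.23, 0.11, 0.03],"rot":[-0.11, 0.09, -0.41] minz 0.207
```

View pics/w1.png

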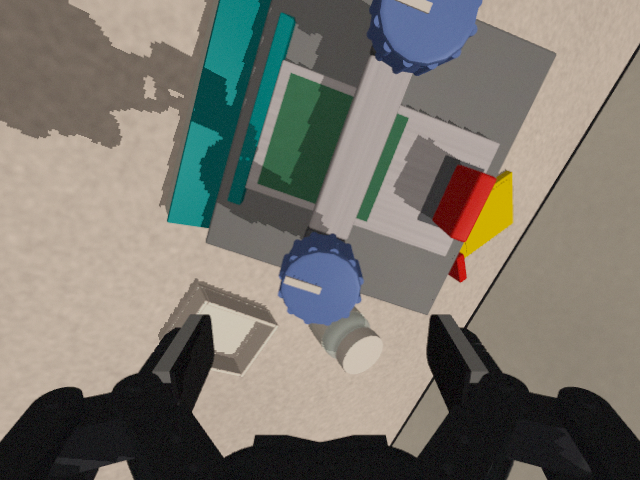

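The wrist view confirms the fit: right knob at (320,280), left knob at (425,25), tab at (465,205), knob marks pointing down the slope. Now I'll descend on the right knob.

Emit:
send_rows([
  {"linear": [0.23,0.11,0],"rot": [0,0,0],"fingers": 8.5},
  {"linear": [0,0,2.7],"rot": [0,0,0],"fingers": 8.5},
  {"linear": [0,0,2.7],"rot": [0,0,0],"fingers": 8.5},
  {"linear": [0,0,2.6],"rot": [0,0,0],"fingers": 8.5},
  {"linear": [0,0,0],"rot": [0,0,0],"fingers": 8.5},
  {"linear": [0,0,0],"rot": [0,0,0],"fingers": 8.5},
])

```text
t: 3.48
ee_pos: [0.4901, -0.1867, 0.1376]
tcp_rot: [0.202, 0.513, 0.819, 0.16]
contact_force: [-0.2, 0.0, 0.6]
finger_gap: 0.0849
finger_force: 0.0
```

```bash
python3 - <<'E'
from h import *
where(); go((0,-.07,.08),-20)
E
```

```text
t 3.48 uvn mm [ -0.5 -68.8  79.7] rot [  0.2   0.1 -19.6] q [-0.79  0.31  1.85  0.62  0.74 -1.66] F uvn [0.2 0.  0.6] M uvn [-0.007  0.243  0.021] gap 0.0849 ff 0.0
1 rows of "linear":[-0.13, 0.01, -0.03],"rot":[-0.13, -0.11, -0.39] minz 0.138
```

Emit:
send_rows([
  {"linear": [0,0,0],"rot": [0,0,0],"fingers": 2.5},
  {"linear": [0,0,0],"rot": [0,0,0],"fingers": 2.5},
  {"linear": [0,0,0],"rot": [0,0,0],"fingers": 2.5},
  {"linear": [0,0,0],"rot": [0,0,0],"fingers": 2.5},
  {"linear": [0,0,0],"rot": [0,0,0],"fingers": 2.5},
  {"linear": [0,0,0],"rot": [0,0,0],"fingers": 2.5},
])

```text
t: 3.98
ee_pos: [0.4896, -0.1876, 0.1392]
tcp_rot: [0.204, 0.513, 0.819, 0.159]
contact_force: [-10.8, -2.2, 7.8]
finger_gap: 0.0429
finger_force: 59.0
```

```bash
python3 - <<'E'
from h import *
where()
E
```

```text
t 3.98 uvn mm [ -0.2 -69.6  81.4] rot [  0.1  -0.2 -19.7] q [-0.79  0.31  1.85  0.62  0.74 -1.66] F uvn [-5.7 -1.  12.2] M uvn [-0.217  1.035  0.015] gap 0.0429 ff 59.0
```

Emit:
send_rows([
  {"linear": [0,0,-0.1],"rot": [0,0,6],"fingers": 2.5},
  {"linear": [0,0,0],"rot": [0,0,6],"fingers": 2.5},
  {"linear": [0,0,0],"rot": [0,0,6],"fingers": 2.5},
  {"linear": [0,0,0],"rot": [0,0,6],"fingers": 2.5},
  {"linear": [0,0,0],"rot": [0,0,6],"fingers": 2.5},
  {"linear": [0,0,0],"rot": [0,0,5],"fingers": 2.5},
  {"linear": [0,0,0],"rot": [0,0,0],"fingers": 2.5},
])

```text
t: 4.57
ee_pos: [0.4903, -0.1874, 0.1398]
tcp_rot: [0.146, 0.737, 0.624, 0.214]
contact_force: [7.4, -0.2, -2.5]
finger_gap: 0.0428
finger_force: 64.8
```

```bash
python3 - <<'E'
from h import *
where()
E
```

```text
t 4.57 uvn mm [  0.6 -69.5  81.6] rot [-0.  -0.1 15.6] q [-0.79  0.31  1.85  0.62  0.74 -1.04] F uvn [ 5.1 -1.  -5.9] M uvn [-0.058 -0.135 -0.312] gap 0.0428 ff 64.8
```

Emit:
send_rows([
  {"linear": [0,0,0],"rot": [0,0,0],"fingers": 8.5},
  {"linear": [0,0,0],"rot": [0,0,0],"fingers": 8.5},
  {"linear": [0,0,0],"rot": [0,0,0],"fingers": 8.5},
  {"linear": [0,0,-2.5],"rot": [0,0,0],"fingers": 8.5},
  {"linear": [0,0,-3],"rot": [0,0,0],"fingers": 8.5},
  {"linear": [0,0,0],"rot": [0,0,0],"fingers": 8.5},
])

```text
t: 5.07
ee_pos: [0.462, -0.1909, 0.1904]
tcp_rot: [0.148, 0.735, 0.626, 0.213]
contact_force: [0.6, -0.7, 0.8]
finger_gap: 0.0851
finger_force: 0.0
```

```bash
python3 - <<'E'
from h import *
where(); go((0,.07,.136),-40)
E
```

```text
t 5.07 uvn mm [  1.2 -69.8 139.7] rot [-0.1 -0.3 15.2] q [-0.85  0.19  1.83  0.56  0.88 -1.  ] F uvn [ 0.8 -0.7  0.4] M uvn [-0.011  0.208 -0.017] gap 0.0851 ff 0.0
9 rows of "linear":[1.6, 0.25, 0.04],"rot":[0.0, 0.04, -6.14] minz 0.187
```

Emit:
send_rows([
  {"linear": [1.6,0.25,0],"rot": [0,0,-6.1],"fingers": 8.5},
  {"linear": [1.6,0.25,0],"rot": [0,0,-6.1],"fingers": 8.5},
  {"linear": [1.6,0.25,0],"rot": [0,0,-6.1],"fingers": 8.5},
  {"linear": [1.6,0.25,0],"rot": [0,0,-6.1],"fingers": 8.5},
  {"linear": [1.6,0.25,0],"rot": [0,0,-6.1],"fingers": 8.5},
  {"linear": [1.6,0.25,0],"rot": [0,0,-6.1],"fingers": 8.5},
  {"linear": [1.6,0.25,0],"rot": [0,0,-6.1],"fingers": 8.5},
  {"linear": [1.6,0.25,0],"rot": [0,0,-6.1],"fingers": 8.5},
  {"linear": [1.6,0.25,0],"rot": [0,0,-6.1],"fingers": 8.5},
  {"linear": [0,0,0],"rot": [0,0,0],"fingers": 8.5},
  {"linear": [0,0,0],"rot": [0,0,0],"fingers": 8.5},
])

```text
t: 5.98
ee_pos: [0.4469, -0.0502, 0.1865]
tcp_rot: [0.227, 0.365, 0.895, 0.122]
contact_force: [-0.1, -0.2, 0.1]
finger_gap: 0.0851
finger_force: 0.0
```

```bash
python3 - <<'E'
from h import *
where(); wrist("w2"); go((0,.07,.136),-40)
E
```

```text
t 5.98 uvn mm [ -0.5  71.6 136.2] rot [  0.1  -0.  -39.5] q [-0.57  0.08  1.98  0.49  0.72 -1.68] F uvn [-0.1 -0.2  0.1] M uvn [0.037 0.229 0.02 ] gap 0.0851 ff 0.0
bar_left 0.24 uvn [73.8 -4.5 41.3]
bar_right 0.94 uvn [ -1.8 -73.   40.3]
tab_grip 0.83 uvn [77.7 -6.9 42.3]
tab_grip 0.65 uvn [-16.2 210.5 -84.7]
panel 0.65 uvn [12.6 -5.7 -1.5]
1 rows of "linear":[-0.09, -0.02, -0.0],"rot":[-0.11, 0.0, -0.52] minz 0.187
```

View pics/w2.png

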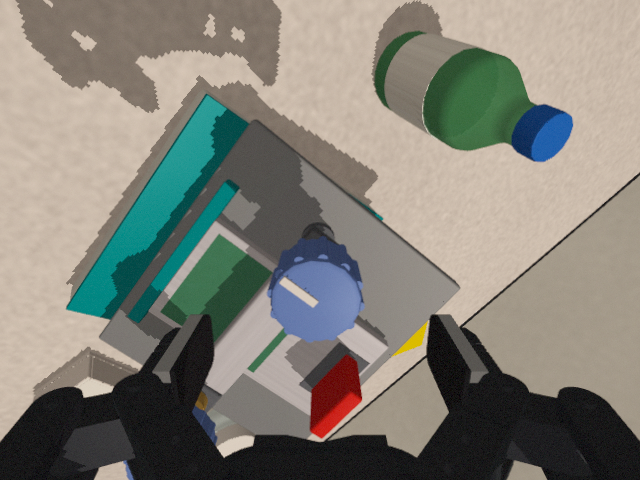

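Left knob at (316,295), mark still down the slope, bottle well clear. Descend and grip.

Emit:
send_rows([
  {"linear": [-0.09,0,1.8],"rot": [0,0,0],"fingers": 8.5},
  {"linear": [0,0,1.8],"rot": [0,0,0],"fingers": 8.5},
  {"linear": [0,0,1.8],"rot": [0,0,0],"fingers": 8.5},
  {"linear": [0,0,0],"rot": [0,0,0],"fingers": 8.5},
  {"linear": [0,0,0],"rot": [0,0,0],"fingers": 2.5},
  {"linear": [0,0,0],"rot": [0,0,0],"fingers": 2.5},
  {"linear": [0,0,0],"rot": [0,0,0],"fingers": 2.5},
  {"linear": [0,0,0],"rot": [0,0,0],"fingers": 2.5},
  {"linear": [0,0,0],"rot": [0,0,0],"fingers": 2.5},
  {"linear": [0,0,0],"rot": [0,0,0],"fingers": 2.5},
])

```text
t: 7.17
ee_pos: [0.4729, -0.0498, 0.1404]
tcp_rot: [0.228, 0.364, 0.895, 0.12]
contact_force: [-22.0, -15.6, 9.1]
finger_gap: 0.0428
finger_force: 57.9
```

```bash
python3 - <<'E'
from h import *
where()
E
```

```text
t 7.17 uvn mm [-1.1 69.2 83.3] rot [  0.2  -0.2 -39.6] q [-0.52  0.21  2.    0.57  0.57 -1.75] F uvn [-15.8 -13.2  19.6] M uvn [-2.2    2.882  0.095] gap 0.0428 ff 57.9
```

Emit:
send_rows([
  {"linear": [0,-0.12,-0.15],"rot": [0,0,6],"fingers": 2.5},
  {"linear": [0,0,0],"rot": [0,0,6],"fingers": 2.5},
  {"linear": [0,0,0],"rot": [0,0,6],"fingers": 2.5},
  {"linear": [0,0,0],"rot": [0,0,6],"fingers": 2.5},
  {"linear": [0,0,0],"rot": [0,0,6],"fingers": 2.5},
  {"linear": [0,0,0],"rot": [0,0,6],"fingers": 2.5},
  {"linear": [0,0,0],"rot": [0,0,6],"fingers": 2.5},
  {"linear": [0,0,0],"rot": [0,0,6],"fingers": 2.5},
  {"linear": [0,0,0],"rot": [0,0,6],"fingers": 2.5},
  {"linear": [0,0,0],"rot": [0,0,6],"fingers": 2.5},
  {"linear": [0,0,0],"rot": [0,0,3],"fingers": 2.5},
  {"linear": [0,0,0],"rot": [0,0,0],"fingers": 2.5},
])

```text
t: 8.17
ee_pos: [0.4728, -0.0498, 0.1407]
tcp_rot: [0.13, 0.779, 0.572, 0.223]
contact_force: [5.9, -4.6, -9.7]
finger_gap: 0.0426
finger_force: 70.1
```

```bash
python3 - <<'E'
from h import *
where()
E
```

```text
t 8.17 uvn mm [-1.  69.2 83.6] rot [ 0.1 -0.1 23.6] q [-0.52  0.21  2.    0.57  0.57 -0.65] F uvn [ -0.2  -5.3 -11.1] M uvn [-0.473  0.924 -0.259] gap 0.0426 ff 70.1
```

Emit:
send_rows([
  {"linear": [0,0,0],"rot": [0,0,0],"fingers": 8.5},
  {"linear": [0,0,0],"rot": [0,0,0],"fingers": 8.5},
  {"linear": [0,0,0],"rot": [0,0,0],"fingers": 8.5},
  {"linear": [0,0,-2.5],"rot": [0,0,0],"fingers": 8.5},
  {"linear": [0,0,-3],"rot": [0,0,0],"fingers": 8.5},
  {"linear": [0,0,0],"rot": [0,0,0],"fingers": 8.5},
])

```text
t: 8.67
ee_pos: [0.4452, -0.0525, 0.1921]
tcp_rot: [0.133, 0.777, 0.573, 0.224]
contact_force: [0.3, -0.0, 0.2]
finger_gap: 0.0853
finger_force: 0.0
```

```bash
python3 - <<'E'
from h import *
where(); go((0,-.07,.136),-25)
E
```

```text
t 8.67 uvn mm [  0.5  69.6 142. ] rot [-0.2 -0.2 23.4] q [-0.58  0.07  1.98  0.49  0.73 -0.58] F uvn [ 0.3 -0.1  0. ] M uvn [-0.025  0.252 -0.008] gap 0.0853 ff 0.0
8 rows of "linear":[-1.79, 0.06, 0.08],"rot":[0.02, 0.03, -6.04] minz 0.182
```

Emit:
send_rows([
  {"linear": [-1.79,0.06,0.08],"rot": [0,0,-6],"fingers": 8.5},
  {"linear": [-1.79,0.06,0.08],"rot": [0,0,-6],"fingers": 8.5},
  {"linear": [-1.79,0.06,0.08],"rot": [0,0,-6],"fingers": 8.5},
  {"linear": [-1.79,0.06,0.08],"rot": [0,0,-6],"fingers": 8.5},
  {"linear": [-1.79,0.06,0.08],"rot": [0,0,-6],"fingers": 8.5},
  {"linear": [-1.79,0.06,0.08],"rot": [0,0,-6],"fingers": 8.5},
  {"linear": [-1.79,0.06,0.08],"rot": [0,0,-6],"fingers": 8.5},
  {"linear": [-1.79,0.06,0.08],"rot": [0,0,-6],"fingers": 8.5},
  {"linear": [0,0,0],"rot": [0,0,0],"fingers": 8.5},
  {"linear": [0,0,0],"rot": [0,0,0],"fingers": 8.5},
])

```text
t: 9.5
ee_pos: [0.4626, -0.1903, 0.1819]
tcp_rot: [0.209, 0.479, 0.839, 0.151]
contact_force: [0.0, -0.7, -1.0]
finger_gap: 0.0848
finger_force: 0.0
```

```bash
python3 - <<'E'
from h import *
where(); wrist("w3",("bar_left","bar_right","tab_grip","panel")); go((0,-.07,.082),-25)
E
```

```text
t 9.5 uvn mm [ -2.4 -69.4 132. ] rot [  0.1  -0.  -24.4] q [-0.85  0.2   1.84  0.57  0.86 -1.71] F uvn [-0.5 -0.7 -0.9] M uvn [-0.061  0.189  0.008] gap 0.0848 ff 0.0
tab_grip 0.86 uvn [75.4 -4.9 45. ]
tab_grip 0.49 uvn [ 185.   -86.6 -159.8]
panel 0.77 uvn [12.5 -4.3 -0.7]
2 rows of "linear":[-0.12, 0.08, 2.51],"rot":[-0.05, -0.01, -0.25] minz 0.14
```

View pics/w3.png

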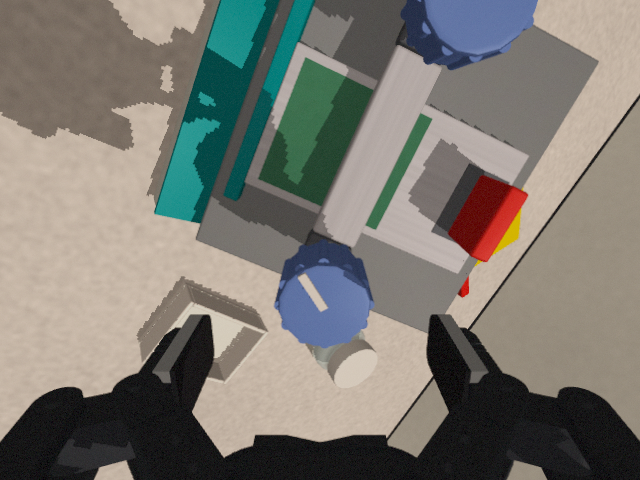

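The right knob's mark (313,292) has turned about 36° clockwise, so the grip did not slip. Next bite on the right knob.

Emit:
send_rows([
  {"linear": [-0.12,0.08,1.7],"rot": [0,0,0],"fingers": 8.5},
  {"linear": [0,0,1.7],"rot": [0,0,0],"fingers": 8.5},
  {"linear": [0,0,1.5],"rot": [0,0,0],"fingers": 8.5},
  {"linear": [0,0,0],"rot": [0,0,0],"fingers": 8.5},
  {"linear": [0,0,0],"rot": [0,0,0],"fingers": 2.5},
  {"linear": [0,0,0],"rot": [0,0,0],"fingers": 2.5},
  {"linear": [0,0,0],"rot": [0,0,0],"fingers": 2.5},
  {"linear": [0,0,-0.1],"rot": [0,0,0],"fingers": 2.5},
  {"linear": [0,0,0],"rot": [0,0,0],"fingers": 2.5},
  {"linear": [0,0,0],"rot": [0,0,0],"fingers": 2.5},
])

```text
t: 10.58
ee_pos: [0.4879, -0.1882, 0.1422]
tcp_rot: [0.21, 0.478, 0.84, 0.151]
contact_force: [4.5, 2.7, 0.0]
finger_gap: 0.0427
finger_force: 64.7
```

```bash
python3 - <<'E'
from h import *
where()
E
```

```text
t 10.58 uvn mm [ -0.2 -70.   84.9] rot [ -0.   -0.1 -24.5] q [-0.8   0.3   1.85  0.62  0.75 -1.74] F uvn [ 4.2  2.1 -2.4] M uvn [ 0.391 -0.456 -0.036] gap 0.0427 ff 64.7
```

Emit:
send_rows([
  {"linear": [0,0,0],"rot": [0,0,6],"fingers": 2.5},
  {"linear": [0,0,0],"rot": [0,0,6],"fingers": 2.5},
  {"linear": [0,0,0],"rot": [0,0,6],"fingers": 2.5},
  {"linear": [0,0,0],"rot": [0,0,6],"fingers": 2.5},
  {"linear": [0,0,0],"rot": [0,0,4],"fingers": 2.5},
])

```text
t: 11.0
ee_pos: [0.4884, -0.188, 0.1425]
tcp_rot: [0.167, 0.668, 0.698, 0.198]
contact_force: [10.1, 4.8, 0.6]
finger_gap: 0.0427
finger_force: 65.0
```

```bash
python3 - <<'E'
from h import *
where()
E
```

```text
t 11.0 uvn mm [  0.3 -69.9  84.9] rot [-0.1 -0.1  3.7] q [-0.8   0.3   1.85  0.62  0.75 -1.25] F uvn [ 9.4  3.7 -4.8] M uvn [ 0.577 -1.033  0.287] gap 0.0427 ff 65.0
```

Emit:
send_rows([
  {"linear": [0,0,0],"rot": [0,0,6],"fingers": 2.5},
  {"linear": [0,0,0],"rot": [0,0,5],"fingers": 2.5},
])

```text
t: 11.17
ee_pos: [0.4885, -0.1881, 0.1426]
tcp_rot: [0.148, 0.732, 0.63, 0.213]
contact_force: [11.4, 5.2, 0.3]
finger_gap: 0.0428
finger_force: 64.9
```

```bash
python3 - <<'E'
from h import *
where()
E
```

```text
t 11.17 uvn mm [  0.5 -69.9  84.9] rot [-0.1 -0.1 14.7] q [-0.8   0.3   1.85  0.62  0.75 -1.06] F uvn [10.5  4.  -5.6] M uvn [ 0.616 -1.17   0.287] gap 0.0428 ff 64.9
```

Emit:
send_rows([
  {"linear": [0,0,0],"rot": [0,0,5],"fingers": 2.5},
  {"linear": [0,0,0],"rot": [0,0,4],"fingers": 2.5},
])

```text
t: 11.33
ee_pos: [0.4887, -0.1881, 0.1427]
tcp_rot: [0.131, 0.779, 0.571, 0.224]
contact_force: [12.6, 5.2, 0.2]
finger_gap: 0.0425
finger_force: 64.9
```

```bash
python3 - <<'E'
from h import *
where()
E
```

```text
t 11.33 uvn mm [  0.6 -70.   84.9] rot [-0.1 -0.  23.7] q [-0.8   0.3   1.85  0.62  0.75 -0.9 ] F uvn [11.5  3.8 -6.3] M uvn [ 0.699 -1.261  0.26 ] gap 0.0425 ff 64.9
```

Emit:
send_rows([
  {"linear": [0,0,0],"rot": [0,0,5],"fingers": 2.5},
  {"linear": [0,0,0],"rot": [0,0,4],"fingers": 2.5},
])

```text
t: 11.5
ee_pos: [0.4888, -0.1882, 0.1428]
tcp_rot: [0.113, 0.821, 0.508, 0.234]
contact_force: [13.6, 4.9, 1.0]
finger_gap: 0.0421
finger_force: 64.8
```

```bash
python3 - <<'E'
from h import *
where()
E
```

```text
t 11.5 uvn mm [  0.8 -70.1  84.9] rot [-0.1 -0.  32.7] q [-0.8   0.3   1.85  0.62  0.75 -0.75] F uvn [12.7  3.4 -6.1] M uvn [ 0.655 -1.35   0.338] gap 0.0421 ff 64.8
```

Emit:
send_rows([
  {"linear": [0,0,0],"rot": [0,0,0],"fingers": 8.5},
  {"linear": [0,0,0],"rot": [0,0,0],"fingers": 8.5},
  {"linear": [0,0,0],"rot": [0,0,0],"fingers": 8.5},
  {"linear": [0,0,-2.5],"rot": [0,0,0],"fingers": 8.5},
  {"linear": [0,0,-3],"rot": [0,0,0],"fingers": 8.5},
  {"linear": [0,0,0],"rot": [0,0,0],"fingers": 8.5},
])

```text
t: 12.0
ee_pos: [0.4598, -0.1923, 0.1927]
tcp_rot: [0.115, 0.82, 0.51, 0.233]
contact_force: [0.1, -0.9, 0.7]
finger_gap: 0.0845
finger_force: 0.0
```

```bash
python3 - <<'E'
from h import *
where(); go((0,.07,.140),-30)
E
```

```text
t 12.0 uvn mm [  0.3 -71.  142.8] rot [-0.2 -0.3 32.3] q [-0.86  0.18  1.83  0.56  0.89 -0.71] F uvn [ 0.3 -0.9  0.6] M uvn [-0.049  0.215  0.06 ] gap 0.0845 ff 0.0
10 rows of "linear":[1.48, -0.11, 0.02],"rot":[0.01, 0.03, -6.23] minz 0.19
```

Emit:
send_rows([
  {"linear": [1.48,-0.11,0.02],"rot": [0,0,-6.2],"fingers": 8.5},
  {"linear": [1.48,-0.11,0.02],"rot": [0,0,-6.2],"fingers": 8.5},
  {"linear": [1.48,-0.11,0.02],"rot": [0,0,-6.2],"fingers": 8.5},
  {"linear": [1.48,-0.11,0.02],"rot": [0,0,-6.2],"fingers": 8.5},
  {"linear": [1.48,-0.11,0.02],"rot": [0,0,-6.2],"fingers": 8.5},
  {"linear": [1.48,-0.11,0.02],"rot": [0,0,-6.2],"fingers": 8.5},
  {"linear": [1.48,-0.11,0.02],"rot": [0,0,-6.2],"fingers": 8.5},
  {"linear": [1.48,-0.11,0.02],"rot": [0,0,-6.2],"fingers": 8.5},
  {"linear": [1.48,-0.11,0.02],"rot": [0,0,-6.2],"fingers": 8.5},
  {"linear": [1.48,-0.11,0.02],"rot": [0,0,-6.2],"fingers": 8.5},
  {"linear": [0,0,0],"rot": [0,0,0],"fingers": 8.5},
  {"linear": [0,0,0],"rot": [0,0,0],"fingers": 8.5},
])

```text
t: 13.0
ee_pos: [0.4466, -0.0505, 0.1875]
tcp_rot: [0.216, 0.441, 0.859, 0.142]
contact_force: [0.6, -0.3, 0.2]
finger_gap: 0.085
finger_force: 0.0
```

```bash
python3 - <<'E'
from h import *
where(); go((0,.07,.084),-30)
E
```

```text
t 13.0 uvn mm [ -0.2  71.4 137.2] rot [  0.1  -0.  -29.4] q [-0.57  0.08  1.98  0.49  0.72 -1.5 ] F uvn [ 0.6 -0.4 -0.1] M uvn [-0.066  0.217  0.01 ] gap 0.085 ff 0.0
2 rows of "linear":[-0.06, -0.02, 2.66],"rot":[-0.05, 0.0, -0.28] minz 0.142
```

Emit:
send_rows([
  {"linear": [-0.1,-0.15,1.8],"rot": [0,0,0],"fingers": 8.5},
  {"linear": [0,0,1.8],"rot": [0,0,0],"fingers": 8.5},
  {"linear": [0,0,1.7],"rot": [0,0,0],"fingers": 8.5},
  {"linear": [0,0,0],"rot": [0,0,0],"fingers": 8.5},
  {"linear": [0,0,0],"rot": [0,0,0],"fingers": 2.5},
  {"linear": [0,0,0],"rot": [0,0,0],"fingers": 2.5},
  {"linear": [0,0,0],"rot": [0,0,0],"fingers": 2.5},
  {"linear": [0,0,-0.1],"rot": [0,0,0],"fingers": 2.5},
  {"linear": [0,0,0],"rot": [0,0,0],"fingers": 2.5},
  {"linear": [0,0,0],"rot": [0,0,0],"fingers": 2.5},
])

```text
t: 13.83
ee_pos: [0.4718, -0.0501, 0.1425]
tcp_rot: [0.217, 0.441, 0.86, 0.141]
contact_force: [-5.7, -5.6, 1.9]
finger_gap: 0.0428
finger_force: 64.4
```

```bash
python3 - <<'E'
from h import *
where()
E
```

```text
t 13.83 uvn mm [-1.  69.  85.7] rot [  0.1  -0.1 -29.5] q [-0.52  0.2   2.    0.57  0.58 -1.57] F uvn [-4.5 -4.9  4.8] M uvn [-0.731  0.893 -0.029] gap 0.0428 ff 64.4
```

Emit:
send_rows([
  {"linear": [0,0,0],"rot": [0,0,5],"fingers": 2.5},
  {"linear": [0,0,0],"rot": [0,0,5],"fingers": 2.5},
])

```text
t: 14.0
ee_pos: [0.4718, -0.0501, 0.1425]
tcp_rot: [0.203, 0.515, 0.817, 0.16]
contact_force: [-5.0, -5.1, 1.4]
finger_gap: 0.0425
finger_force: 64.8
```

```bash
python3 - <<'E'
from h import *
where()
E
```

```text
t 14.0 uvn mm [-1.  69.1 85.7] rot [  0.1  -0.1 -19.4] q [-0.52  0.2   2.    0.57  0.58 -1.4 ] F uvn [-4.1 -4.5  3.9] M uvn [-0.724  0.853  0.276] gap 0.0425 ff 64.8
```

Emit:
send_rows([
  {"linear": [0,0,0],"rot": [0,0,5],"fingers": 2.5},
])

```text
t: 14.08
ee_pos: [0.4718, -0.0501, 0.1425]
tcp_rot: [0.196, 0.55, 0.794, 0.168]
contact_force: [-4.6, -4.8, 1.0]
finger_gap: 0.0421
finger_force: 64.8
```

```bash
python3 - <<'E'
from h import *
where()
E
```

```text
t 14.08 uvn mm [-1.  69.1 85.7] rot [  0.1  -0.1 -14.4] q [-0.52  0.2   2.    0.57  0.58 -1.31] F uvn [-3.9 -4.3  3.4] M uvn [-0.668  0.923  0.292] gap 0.0421 ff 64.8
```

Emit:
send_rows([
  {"linear": [0,0,0],"rot": [0,0,5],"fingers": 2.5},
])

```text
t: 14.17
ee_pos: [0.4718, -0.0501, 0.1425]
tcp_rot: [0.188, 0.585, 0.769, 0.177]
contact_force: [-4.0, -4.8, 0.3]
finger_gap: 0.0425
finger_force: 64.8
```

```bash
python3 - <<'E'
from h import *
where()
E
```

```text
t 14.17 uvn mm [-1.  69.1 85.7] rot [ 0.1 -0.1 -9.4] q [-0.52  0.2   2.    0.57  0.58 -1.22] F uvn [-3.7 -4.3  2.6] M uvn [-0.711  0.89   0.341] gap 0.0425 ff 64.8
```

Emit:
send_rows([
  {"linear": [0,0,0],"rot": [0,0,5],"fingers": 2.5},
])

```text
t: 14.25
ee_pos: [0.4718, -0.05, 0.1425]
tcp_rot: [0.181, 0.618, 0.743, 0.185]
contact_force: [-4.4, -4.6, 0.8]
finger_gap: 0.0425
finger_force: 64.8
```

```bash
python3 - <<'E'
from h import *
where()
E
```

```text
t 14.25 uvn mm [-1.  69.1 85.7] rot [ 0.1 -0.1 -4.4] q [-0.52  0.2   2.    0.57  0.58 -1.13] F uvn [-3.8 -4.1  3.1] M uvn [-0.702  0.948  0.31 ] gap 0.0425 ff 64.8
```

Emit:
send_rows([
  {"linear": [0,0,0],"rot": [0,0,2],"fingers": 2.5},
])

```text
t: 14.33
ee_pos: [0.4718, -0.0501, 0.1425]
tcp_rot: [0.177, 0.63, 0.732, 0.188]
contact_force: [-4.4, -5.4, 0.1]
finger_gap: 0.0427
finger_force: 64.8
```

```bash
cat >> h.py <<'E'
def mn():
    import json; f=json.load(open("fit.json")); A=axes(f["psi"]); s=ctrl.sense(); p,R=pose()
    R0=Ro.from_matrix(np.c_[A[:,1],A[:,0],-A[:,2]])
    print("ang",(R0.inv()*R).as_rotvec(degrees=True)[2].round(1),"Mn",(A.T@np.array(s["moment"]))[2].round(3),"tau6",round(s["joint_efforts"][5],3))
E
python3 -c "from h import *;mn()"
```

```text
ang -2.3 Mn 0.346 tau6 0.453
```

Emit:
send_rows([
  {"linear": [0,0,0],"rot": [0,0,2],"fingers": 2.5},
])

```text
t: 14.42
ee_pos: [0.4718, -0.0501, 0.1425]
tcp_rot: [0.174, 0.642, 0.722, 0.191]
contact_force: [-4.1, -5.5, 0.8]
finger_gap: 0.0429
finger_force: 64.8
```

```bash
python3 -c "from h import *;mn()"
```

```text
ang -0.5 Mn 0.324 tau6 -0.119
```

Emit:
send_rows([
  {"linear": [0,0,0],"rot": [0,0,2],"fingers": 2.5},
])

```text
t: 14.5
ee_pos: [0.4718, -0.05, 0.1425]
tcp_rot: [0.171, 0.655, 0.71, 0.194]
contact_force: [-4.0, -5.3, 1.0]
finger_gap: 0.0422
finger_force: 64.8
```

```bash
python3 -c "from h import *;mn()"
```

```text
ang 1.5 Mn 0.354 tau6 -0.219
```

Emit:
send_rows([
  {"linear": [0,0,0],"rot": [0,0,2],"fingers": 2.5},
])

```text
t: 14.58
ee_pos: [0.4718, -0.0501, 0.1425]
tcp_rot: [0.168, 0.667, 0.699, 0.197]
contact_force: [-4.6, -5.5, 1.0]
finger_gap: 0.043
finger_force: 64.8
```

```bash
python3 -c "from h import *;mn()"
```

```text
ang 3.5 Mn 0.32 tau6 -0.223
```

Emit:
send_rows([
  {"linear": [0,0,0],"rot": [0,0,2],"fingers": 2.5},
])

```text
t: 14.67
ee_pos: [0.4718, -0.0501, 0.1425]
tcp_rot: [0.164, 0.679, 0.687, 0.2]
contact_force: [-3.5, -4.2, 1.2]
finger_gap: 0.043
finger_force: 64.8
```

```bash
python3 -c "from h import *;mn()"
```

```text
ang 5.5 Mn 0.338 tau6 -0.22
```

Emit:
send_rows([
  {"linear": [0,0,0],"rot": [0,0,0],"fingers": 8.5},
  {"linear": [0,0,0],"rot": [0,0,0],"fingers": 8.5},
  {"linear": [0,0,0],"rot": [0,0,0],"fingers": 8.5},
  {"linear": [0,0,-2.5],"rot": [0,0,0],"fingers": 8.5},
  {"linear": [0,0,-3],"rot": [0,0,0],"fingers": 8.5},
  {"linear": [0,0,0],"rot": [0,0,0],"fingers": 8.5},
])

```text
t: 15.17
ee_pos: [0.4444, -0.0527, 0.1932]
tcp_rot: [0.166, 0.678, 0.688, 0.2]
contact_force: [0.5, -0.3, 0.7]
finger_gap: 0.0851
finger_force: 0.0
```

```bash
python3 - <<'E'
from h import *
where(); go((0,-.07,.140),-20)
K=ctrl.camera_info("wrist"); p,R=pose(); Rc=np.array(K["R"]); c=-Rc.T@np.array(K["t"]); print("cam in tool",R.inv().apply(c-p).round(4),"axes",(R.inv().as_matrix()@Rc.T).round(2).tolist(),K["fx"])
E
```

```text
t 15.17 uvn mm [  0.4  69.4 143.4] rot [-0.2 -0.2  5.3] q [-0.58  0.06  1.98  0.49  0.74 -0.9 ] F uvn [ 0.7 -0.3  0.3] M uvn [0.014 0.197 0.06 ] gap 0.0851 ff 0.0
4 rows of "linear":[-3.5, -0.27, 0.09],"rot":[0.03, 0.06, -6.33] minz 0.188
cam in tool [ 0.0819 -0.     -0.1432] axes [[-0.0, -0.95, -0.32], [1.0, -0.0, -0.0], [0.0, -0.32, 0.95]] 376.5395312527911
```

Emit:
send_rows([
  {"linear": [-3.5,-0.27,0.09],"rot": [0,0,-6.3],"fingers": 8.5},
  {"linear": [-3.5,-0.27,0.09],"rot": [0,0,-6.3],"fingers": 8.5},
  {"linear": [-3.5,-0.27,0.09],"rot": [0,0,-6.3],"fingers": 8.5},
  {"linear": [-3.5,-0.27,0.09],"rot": [0,0,-6.3],"fingers": 8.5},
  {"linear": [0,0,0],"rot": [0,0,0],"fingers": 8.5},
  {"linear": [0,0,0],"rot": [0,0,0],"fingers": 8.5},
  {"linear": [0,0,0],"rot": [0,0,0],"fingers": 8.5},
])

```text
t: 15.75
ee_pos: [0.4583, -0.1811, 0.1851]
tcp_rot: [0.2, 0.525, 0.811, 0.163]
contact_force: [-0.5, 0.3, -1.0]
finger_gap: 0.0852
finger_force: 0.0
```

```bash
python3 - <<'E'
from h import *
where(); go((0,-.07,.084),-20)
E
```

```text
t 15.75 uvn mm [ -3.6 -59.8 136.4] rot [  0.2   0.  -18. ] q [-0.84  0.18  1.85  0.56  0.87 -1.58] F uvn [-0.9  0.3 -0.6] M uvn [ 0.069  0.22  -0.034] gap 0.0852 ff 0.0
2 rows of "linear":[-0.55, 0.02, 2.62],"rot":[-0.07, -0.03, -1.02] minz 0.142
```

Emit:
send_rows([
  {"linear": [-1.1,0.04,0],"rot": [0,0,-2],"fingers": 8.5},
  {"linear": [0,0,1.7],"rot": [0,0,0],"fingers": 8.5},
  {"linear": [0,0,1.8],"rot": [0,0,0],"fingers": 8.5},
  {"linear": [0,0,1.7],"rot": [0,0,0],"fingers": 8.5},
  {"linear": [0,0,0],"rot": [0,0,0],"fingers": 8.5},
  {"linear": [0,0,0],"rot": [0,0,0],"fingers": 2.5},
  {"linear": [0,0,0],"rot": [0,0,0],"fingers": 2.5},
  {"linear": [0,0,0],"rot": [0,0,0],"fingers": 2.5},
  {"linear": [0,0,-0.1],"rot": [0,0,0],"fingers": 2.5},
  {"linear": [0,0,0],"rot": [0,0,0],"fingers": 2.5},
  {"linear": [0,0,0],"rot": [0,0,0],"fingers": 2.5},
])

```text
t: 16.67
ee_pos: [0.4877, -0.1891, 0.1437]
tcp_rot: [0.203, 0.51, 0.82, 0.158]
contact_force: [-6.6, -1.1, 2.9]
finger_gap: 0.0428
finger_force: 63.9
```

```bash
python3 -c "from h import *;where();mn()"
```

```text
t 16.67 uvn mm [  0.3 -70.9  86.3] rot [  0.1  -0.1 -20.1] q [-0.8   0.3   1.85  0.61  0.75 -1.66] F uvn [-4.3 -0.4  5.9] M uvn [-0.07   0.958  0.057] gap 0.0428 ff 63.9
ang -20.1 Mn 0.057 tau6 0.045
```

Emit:
send_rows([
  {"linear": [0,0,0],"rot": [0,0,2],"fingers": 2.5},
])

```text
t: 16.75
ee_pos: [0.4877, -0.1891, 0.1437]
tcp_rot: [0.201, 0.524, 0.812, 0.162]
contact_force: [-6.6, -2.1, 2.7]
finger_gap: 0.0422
finger_force: 64.4
```

```bash
python3 -c "from h import *;mn()"
```

```text
ang -18.1 Mn 0.348 tau6 -0.661
```

Emit:
send_rows([
  {"linear": [0,0,0],"rot": [0,0,1],"fingers": 2.5},
])

```text
t: 16.83
ee_pos: [0.4877, -0.1891, 0.1437]
tcp_rot: [0.199, 0.532, 0.807, 0.164]
contact_force: [-6.7, -1.1, 4.2]
finger_gap: 0.0427
finger_force: 64.4
```

```bash
python3 -c "from h import *;mn()"
```

```text
ang -17.0 Mn 0.339 tau6 0.205
```

Emit:
send_rows([
  {"linear": [0,0,0],"rot": [0,0,1],"fingers": 2.5},
])

```text
t: 16.92
ee_pos: [0.4877, -0.1891, 0.1437]
tcp_rot: [0.198, 0.539, 0.802, 0.165]
contact_force: [-7.4, -1.3, 3.2]
finger_gap: 0.0424
finger_force: 64.4
```

```bash
python3 -c "from h import *;mn()"
```

```text
ang -16.0 Mn 0.319 tau6 0.081
```

Emit:
send_rows([
  {"linear": [0,0,0],"rot": [0,0,1],"fingers": 2.5},
])

```text
t: 17.0
ee_pos: [0.4877, -0.1891, 0.1437]
tcp_rot: [0.196, 0.546, 0.797, 0.167]
contact_force: [-5.9, -1.1, 2.8]
finger_gap: 0.0427
finger_force: 64.4
```

```bash
python3 -c "from h import *;mn()"
```

```text
ang -15.0 Mn 0.337 tau6 0.054
```

Emit:
send_rows([
  {"linear": [0,0,0],"rot": [0,0,1],"fingers": 2.5},
])

```text
t: 17.08
ee_pos: [0.4877, -0.1891, 0.1437]
tcp_rot: [0.195, 0.553, 0.793, 0.169]
contact_force: [-6.7, -0.8, 3.6]
finger_gap: 0.0424
finger_force: 64.4
```

```bash
python3 -c "from h import *;mn()"
```

```text
ang -14.1 Mn 0.379 tau6 0.054
```

Emit:
send_rows([
  {"linear": [0,0,0],"rot": [0,0,1],"fingers": 2.5},
])

```text
t: 17.17
ee_pos: [0.4877, -0.1891, 0.1437]
tcp_rot: [0.193, 0.559, 0.788, 0.17]
contact_force: [-6.2, -1.5, 3.2]
finger_gap: 0.0426
finger_force: 64.4
```

```bash
python3 -c "from h import *;mn()"
```

```text
ang -13.1 Mn 0.387 tau6 0.056
```

Emit:
send_rows([
  {"linear": [0,0,0],"rot": [0,0,1],"fingers": 2.5},
])

```text
t: 17.25
ee_pos: [0.4877, -0.1891, 0.1437]
tcp_rot: [0.192, 0.566, 0.783, 0.172]
contact_force: [-6.2, -1.4, 3.4]
finger_gap: 0.0426
finger_force: 64.4
```

```bash
python3 -c "from h import *;mn()"
```

```text
ang -12.1 Mn 0.384 tau6 0.058
```

Emit:
send_rows([
  {"linear": [0,0,0],"rot": [0,0,1],"fingers": 2.5},
])

```text
t: 17.33
ee_pos: [0.4877, -0.1891, 0.1437]
tcp_rot: [0.19, 0.573, 0.778, 0.174]
contact_force: [-6.0, -0.2, 3.5]
finger_gap: 0.0429
finger_force: 64.4
```

```bash
python3 -c "from h import *;mn()"
```

```text
ang -11.1 Mn 0.3 tau6 0.06
```

Emit:
send_rows([
  {"linear": [0,0,0],"rot": [0,0,1],"fingers": 2.5},
])

```text
t: 17.42
ee_pos: [0.4877, -0.1891, 0.1437]
tcp_rot: [0.189, 0.58, 0.773, 0.175]
contact_force: [-6.2, -0.9, 4.1]
finger_gap: 0.0424
finger_force: 64.4
```

```bash
python3 -c "from h import *;mn()"
```

```text
ang -10.1 Mn 0.379 tau6 0.062
```

Emit:
send_rows([
  {"linear": [0,0,0],"rot": [0,0,0],"fingers": 8.5},
  {"linear": [0,0,0],"rot": [0,0,0],"fingers": 8.5},
  {"linear": [0,0,0],"rot": [0,0,0],"fingers": 8.5},
  {"linear": [0,0,-2.5],"rot": [0,0,0],"fingers": 8.5},
  {"linear": [0,0,-3],"rot": [0,0,0],"fingers": 8.5},
  {"linear": [0,0,-3],"rot": [0,0,0],"fingers": 8.5},
  {"linear": [0,0,0],"rot": [0,0,0],"fingers": 8.5},
  {"linear": [0,0,0],"rot": [0,0,0],"fingers": 8.5},
])

```text
t: 18.08
ee_pos: [0.4461, -0.1939, 0.2182]
tcp_rot: [0.19, 0.58, 0.773, 0.175]
contact_force: [-0.5, -0.9, -0.5]
finger_gap: 0.0855
finger_force: 0.0
```

```bash
python3 - <<'E'
from h import *
where(); wrist("w4"); wrist("s4",("tab_grip","panel","bar_left","bar_right"),"side"); go((.078,-.005,.140),0)
E
```

```text
t 18.08 uvn mm [  1.2 -71.1 171.8] rot [  0.   -0.2 -10.1] q [-0.89  0.13  1.81  0.53  0.97 -1.43] F uvn [-0.8 -0.8 -0.2] M uvn [ 0.017  0.178 -0.018] gap 0.0855 ff 0.0
grip_right 0.94 uvn [ -1.6 -68.6  84.1]
tab_grip 0.9 uvn [81.1 -6.9 39.4]
tab_grip 0.87 uvn [ 187.4  -91.1 -160.2]
panel 0.6 uvn [12.9 -4.3  2.6]
panel 0.57 uvn [ 205.1  -51.5 -214.8]
tab_grip 0.63 uvn [79.7 -6.6 40.5]
tab_grip 0.6 uvn [ 181.   -90.4 -161.2]
panel 0.97 uvn [ 205.4  -51.6 -217.7]
panel 0.58 uvn [16.3 -2.   0.6]
bar_left 0.79 uvn [-96.1 328.  -47. ]
bar_left 0.58 uvn [ 2.4 70.  36.4]
bar_right 0.91 uvn [-243.4  264.5   38.1]
bar_right 0.64 uvn [  1.2 -74.   32.4]
3 rows of "linear":[1.88, 2.82, 1.01],"rot":[-0.05, 0.01, 3.34] minz 0.22
```

View pics/w4.png

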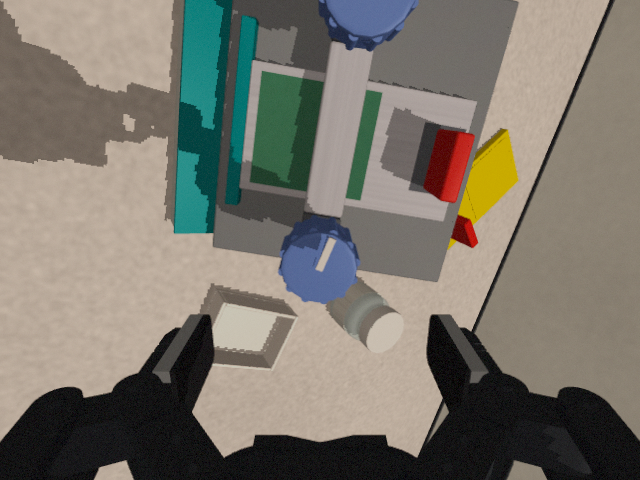

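The right knob's mark (327,254) shows about 1.2 rad further turn, as commanded. The bar looks square, the tab is at (450,165), and the bystanders stand. Both knobs are near 1.75 rad, and the torque rise of about 0.07 N m suggests roughly 2.3 mm of foot travel. Now to the tab.

Emit:
send_rows([
  {"linear": [1.41,2.12,0.76],"rot": [0,0,2.5],"fingers": 5},
  {"linear": [1.41,2.12,0.76],"rot": [0,0,2.5],"fingers": 5},
  {"linear": [1.41,2.12,0.76],"rot": [0,0,2.5],"fingers": 5},
  {"linear": [1.41,2.12,0.76],"rot": [0,0,2.5],"fingers": 5},
  {"linear": [0,0,0],"rot": [0,0,0],"fingers": 5},
  {"linear": [0,0,0],"rot": [0,0,0],"fingers": 5},
  {"linear": [0,0,0],"rot": [0,0,0],"fingers": 5},
])

```text
t: 19.27
ee_pos: [0.521, -0.1197, 0.2291]
tcp_rot: [0.172, 0.645, 0.72, 0.191]
contact_force: [-0.0, -0.3, 0.0]
finger_gap: 0.05
finger_force: 0.0
```

```bash
python3 - <<'E'
from h import *
where(); wrist("w5",("tab_grip",)); go((.078,-.005,.085),0)
E
```

```text
t 19.27 uvn mm [ 78.1  -5.5 140. ] rot [ 0.2 -0.  -0.1] q [-0.61  0.18  1.7   0.43  0.9  -0.93] F uvn [-0.  -0.3  0.1] M uvn [-0.017  0.218  0.028] gap 0.05 ff 0.0
tab_grip 0.96 uvn [ 184.3  -87.8 -163.9]
tab_grip 0.63 uvn [77.1 -5.8 38.5]
2 rows of "linear":[0.06, 0.01, 2.76],"rot":[-0.07, 0.04, -0.0] minz 0.181
```

View pics/w5.png

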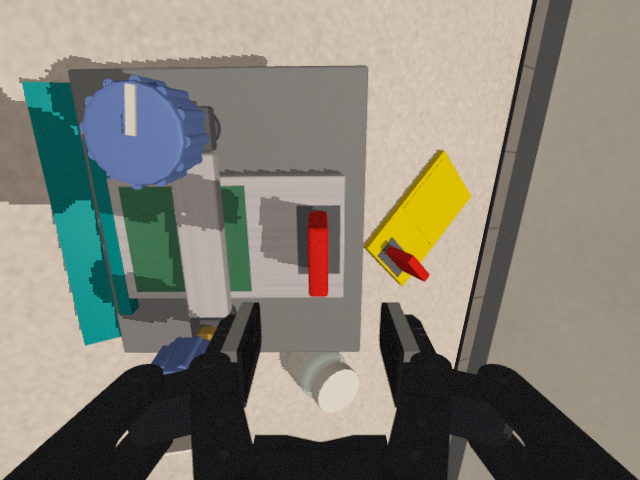

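The tab (318,250) is centred between the fingers, and the left knob's mark at (130,110) shows about 97° of turn, as expected. Descend over the tab.

Emit:
send_rows([
  {"linear": [0.06,0,2.4],"rot": [0,0,0],"fingers": 5},
  {"linear": [0,0,2.4],"rot": [0,0,0],"fingers": 5},
  {"linear": [0,0,2.4],"rot": [0,0,0],"fingers": 5},
  {"linear": [0,0,1.5],"rot": [0,0,0],"fingers": 5},
  {"linear": [0,0,0.8],"rot": [0,0,0],"fingers": 5},
  {"linear": [0,0,0],"rot": [0,0,0],"fingers": 5},
  {"linear": [0,0,0],"rot": [0,0,0],"fingers": 5},
])

```text
t: 19.95
ee_pos: [0.5681, -0.1145, 0.1473]
tcp_rot: [0.173, 0.645, 0.719, 0.191]
contact_force: [-0.7, -0.2, 0.2]
finger_gap: 0.0499
finger_force: 0.0
```

```bash
python3 - <<'E'
from h import *
where()
E
```

```text
t 19.95 uvn mm [78.3 -5.4 45.5] rot [ 0.1 -0.1 -0. ] q [-0.54  0.36  1.73  0.49  0.69 -0.98] F uvn [-0.5 -0.2  0.5] M uvn [-0.024  0.261 -0.052] gap 0.0499 ff 0.0
```

Emit:
send_rows([
  {"linear": [0,0,0],"rot": [0,0,0],"fingers": 2.5},
  {"linear": [0,0,0],"rot": [0,0,0],"fingers": 2.5},
  {"linear": [0,0,0],"rot": [0,0,0],"fingers": 2.5},
  {"linear": [0,0,0],"rot": [0,0,0],"fingers": 2.0},
  {"linear": [0,0,0],"rot": [0,0,0],"fingers": 1.8},
  {"linear": [0,0,0],"rot": [0,0,0],"fingers": 1.6},
  {"linear": [0,0,0],"rot": [0,0,0],"fingers": 1.6},
])

```text
t: 20.53
ee_pos: [0.5683, -0.114, 0.1471]
tcp_rot: [0.173, 0.645, 0.719, 0.192]
contact_force: [-0.5, -0.1, 0.0]
finger_gap: 0.0157
finger_force: 0.0
```

```bash
python3 - <<'E'
from h import *
where()
E
```

```text
t 20.53 uvn mm [78.4 -4.9 45.2] rot [ 0.1 -0.1 -0. ] q [-0.54  0.36  1.73  0.49  0.69 -0.98] F uvn [-0.5 -0.   0.3] M uvn [-0.008  0.247 -0.029] gap 0.0157 ff 0.0
```

Emit:
send_rows([
  {"linear": [0,0,0],"rot": [0,0,0],"fingers": 0.6},
  {"linear": [0,0,0],"rot": [0,0,0],"fingers": 0.6},
  {"linear": [0,0,0],"rot": [0,0,0],"fingers": 0.6},
  {"linear": [0,0,0],"rot": [0,0,0],"fingers": 0.6},
])

```text
t: 20.87
ee_pos: [0.5681, -0.114, 0.147]
tcp_rot: [0.172, 0.645, 0.72, 0.191]
contact_force: [-4.9, -1.2, 3.7]
finger_gap: 0.0112
finger_force: 60.2
```

```bash
python3 - <<'E'
from h import *
where()
E
```

```text
t 20.87 uvn mm [78.2 -4.9 45.2] rot [ 0.1 -0.1 -0.1] q [-0.54  0.36  1.73  0.49  0.69 -0.98] F uvn [-2.5 -0.6  5.7] M uvn [-0.036  0.692  0.19 ] gap 0.0112 ff 60.2
```

Emit:
send_rows([
  {"linear": [0,0.1,0],"rot": [0,0,0],"fingers": 0.6},
  {"linear": [0,0.05,0],"rot": [0,0,0],"fingers": 0.6},
  {"linear": [0,0.05,0],"rot": [0,0,0],"fingers": 0.6},
  {"linear": [0,0,0],"rot": [0,0,0],"fingers": 0.6},
])

```text
t: 21.2
ee_pos: [0.5694, -0.1138, 0.1477]
tcp_rot: [0.172, 0.645, 0.72, 0.191]
contact_force: [-8.9, -2.0, 2.5]
finger_gap: 0.0111
finger_force: 60.3
```

```bash
python3 - <<'E'
from h import *
where()
E
```

```text
t 21.2 uvn mm [79.7 -4.9 45.2] rot [ 0.2 -0.  -0.1] q [-0.54  0.36  1.72  0.49  0.69 -0.97] F uvn [-6.6 -1.   6.7] M uvn [-0.22   1.151  0.175] gap 0.0111 ff 60.3
```

Emit:
send_rows([
  {"linear": [0,0.05,0],"rot": [0,0,0],"fingers": 0.6},
  {"linear": [0,0.05,0],"rot": [0,0,0],"fingers": 0.6},
  {"linear": [0,0.05,0],"rot": [0,0,0],"fingers": 0.6},
  {"linear": [0,0,0],"rot": [0,0,0],"fingers": 0.6},
])

```text
t: 21.53
ee_pos: [0.5703, -0.1137, 0.1482]
tcp_rot: [0.172, 0.645, 0.72, 0.191]
contact_force: [-11.3, -3.0, 5.0]
finger_gap: 0.011
finger_force: 60.5
```

```bash
python3 - <<'E'
from h import *
where()
E
```

```text
t 21.53 uvn mm [80.8 -4.9 45.1] rot [ 0.3 -0.  -0.1] q [-0.54  0.36  1.72  0.49  0.69 -0.97] F uvn [-7.5 -1.7 10.1] M uvn [-0.326  1.592  0.182] gap 0.011 ff 60.5
```

Emit:
send_rows([
  {"linear": [0,0.05,0.02],"rot": [0,0,0],"fingers": 0.6},
  {"linear": [0,0.05,0.02],"rot": [0,0,0],"fingers": 0.6},
  {"linear": [0,0.05,0],"rot": [0,0,0],"fingers": 0.6},
  {"linear": [0,0,0],"rot": [0,0,0],"fingers": 0.6},
  {"linear": [0,0,0],"rot": [0,0,0],"fingers": 0.6},
])

```text
t: 21.95
ee_pos: [0.5714, -0.1135, 0.1488]
tcp_rot: [0.172, 0.645, 0.72, 0.191]
contact_force: [-14.3, -4.1, 7.5]
finger_gap: 0.0112
finger_force: 61.5
```

```bash
python3 - <<'E'
from h import *
where()
E
```

```text
t 21.95 uvn mm [81.9 -4.8 45.1] rot [ 0.3 -0.  -0.1] q [-0.54  0.36  1.71  0.48  0.7  -0.96] F uvn [-9.  -2.5 13.8] M uvn [-0.291  1.949  0.207] gap 0.0112 ff 61.5
```

Emit:
send_rows([
  {"linear": [0,0.06,-0.05],"rot": [0,0,0],"fingers": 0.6},
  {"linear": [0,0.06,-0.05],"rot": [0,0,0],"fingers": 0.6},
  {"linear": [0,0.05,0],"rot": [0,0,0],"fingers": 0.6},
  {"linear": [0,0,0],"rot": [0,0,0],"fingers": 0.6},
  {"linear": [0,0,0],"rot": [0,0,0],"fingers": 0.6},
])

```text
t: 22.37
ee_pos: [0.572, -0.1134, 0.1493]
tcp_rot: [0.171, 0.645, 0.72, 0.19]
contact_force: [-11.9, -5.6, -2.2]
finger_gap: 0.0112
finger_force: 60.0
```

```bash
python3 - <<'E'
from h import *
where(); wrist("w6",("tab_grip","panel")); wrist("s6",("tab_grip","panel"),"side")
E
```

```text
t 22.37 uvn mm [82.8 -4.8 45.2] rot [ 0.4  0.  -0.1] q [-0.53  0.36  1.71  0.48  0.7  -0.96] F uvn [-11.9  -4.2   4.3] M uvn [-0.708  2.069  0.179] gap 0.0112 ff 60.0
tab_grip 0.56 uvn [81.8 -6.3 41.2]
tab_grip 0.56 uvn [ 185.2  -90.6 -160.5]
panel 0.61 uvn [12.  -2.4  0.9]
panel 0.58 uvn [ 204.7  -49.7 -215.7]
tab_grip 0.6 uvn [85.3 -2.9 39. ]
tab_grip 0.6 uvn [ 182.2  -86.1 -160.1]
panel 0.78 uvn [ 208.9  -50.2 -217.7]
panel 0.59 uvn [14.3 -4.4  1.6]
```

Emit:
send_rows([
  {"linear": [0,0.05,0],"rot": [0,0,0],"fingers": 0.6},
  {"linear": [0,0,0],"rot": [0,0,0],"fingers": 0.6},
  {"linear": [0,0,0],"rot": [0,0,0],"fingers": 0.6},
  {"linear": [0,0,0],"rot": [0,0,0],"fingers": 0.6},
  {"linear": [0,0,0],"rot": [0,0,0],"fingers": 0.6},
  {"linear": [0,0,0],"rot": [0,0,0],"fingers": 0.6},
  {"linear": [0,0,0],"rot": [0,0,0],"fingers": 0.6},
])

```text
t: 23.25
ee_pos: [0.5722, -0.1134, 0.1494]
tcp_rot: [0.17, 0.645, 0.72, 0.19]
contact_force: [-13.1, -5.6, -1.7]
finger_gap: 0.0113
finger_force: 60.0
```

```bash
python3 - <<'E'
from h import *
where()
E
```

```text
t 23.25 uvn mm [83.1 -4.8 45.2] rot [ 0.4  0.  -0.1] q [-0.53  0.36  1.71  0.48  0.7  -0.95] F uvn [-12.6  -4.2   5.3] M uvn [-0.734  2.165  0.165] gap 0.0113 ff 60.0
```

Emit:
send_rows([
  {"linear": [0,-0.1,0],"rot": [0,0,0],"fingers": 0.6},
  {"linear": [0,-0.1,0],"rot": [0,0,0],"fingers": 0.6},
  {"linear": [0,-0.1,0],"rot": [0,0,0],"fingers": 0.6},
  {"linear": [0,-0.1,0],"rot": [0,0,0],"fingers": 0.6},
  {"linear": [0,-0.1,0],"rot": [0,0,0],"fingers": 0.6},
  {"linear": [0,-0.1,0],"rot": [0,0,0],"fingers": 0.6},
  {"linear": [0,0,0],"rot": [0,0,0],"fingers": 0.6},
  {"linear": [0,0,0],"rot": [0,0,0],"fingers": 0.6},
])

```text
t: 23.92
ee_pos: [0.5688, -0.1139, 0.1475]
tcp_rot: [0.172, 0.645, 0.719, 0.191]
contact_force: [-2.9, -1.7, -4.8]
finger_gap: 0.011
finger_force: 59.3
```

```bash
python3 - <<'E'
from h import *
where()
E
```

```text
t 23.92 uvn mm [79.  -4.9 45.3] rot [ 0.2 -0.  -0. ] q [-0.54  0.36  1.72  0.49  0.69 -0.97] F uvn [-5.1 -1.4 -2.6] M uvn [-0.313  0.946  0.188] gap 0.011 ff 59.3
```

Emit:
send_rows([
  {"linear": [0,-0.1,0],"rot": [0,0,0],"fingers": 0.6},
  {"linear": [0,-0.1,0],"rot": [0,0,0],"fingers": 0.6},
  {"linear": [0,0,0],"rot": [0,0,0],"fingers": 0.6},
  {"linear": [0,0,0],"rot": [0,0,0],"fingers": 5},
  {"linear": [0,0,0],"rot": [0,0,0],"fingers": 5},
  {"linear": [0,0,0],"rot": [0,0,0],"fingers": 5},
  {"linear": [0,0,0],"rot": [0,0,0],"fingers": 5},
])

```text
t: 24.5
ee_pos: [0.5677, -0.1142, 0.1477]
tcp_rot: [0.173, 0.645, 0.719, 0.192]
contact_force: [1.1, 0.2, 0.4]
finger_gap: 0.0503
finger_force: 0.0
```

```bash
python3 - <<'E'
from h import *
where()
E
```

```text
t 24.5 uvn mm [78.1 -5.  46. ] rot [ 0.1 -0.1 -0. ] q [-0.54  0.36  1.73  0.49  0.69 -0.98] F uvn [ 1.1  0.1 -0.2] M uvn [0.013 0.278 0.002] gap 0.0503 ff 0.0
```

Emit:
send_rows([
  {"linear": [0,0,-2.4],"rot": [0,0,0],"fingers": 5},
  {"linear": [0,0,-2.4],"rot": [0,0,0],"fingers": 5},
  {"linear": [0,0,-2.4],"rot": [0,0,0],"fingers": 5},
  {"linear": [0,0,-2.4],"rot": [0,0,0],"fingers": 5},
  {"linear": [0,0,0],"rot": [0,0,0],"fingers": 5},
  {"linear": [0,0,0],"rot": [0,0,0],"fingers": 5},
  {"linear": [0,0,0],"rot": [0,0,0],"fingers": 5},
  {"linear": [0,0,0],"rot": [0,0,0],"fingers": 5},
])

```text
t: 25.17
ee_pos: [0.5198, -0.1189, 0.2294]
tcp_rot: [0.172, 0.645, 0.719, 0.192]
contact_force: [-0.8, 0.0, -0.2]
finger_gap: 0.0502
finger_force: 0.0
```

```bash
python3 - <<'E'
from h import *
import cv2
where(); im,K=wrist("w7",("tab_grip","panel")); a=cv2.imread("pics/w5.png"); b=im[:,:,::-1]
cv2.imwrite("pics/cmp.png",np.hstack([a[40:360,60:450],b[40:360,60:450]]))
E
```

```text
t 25.17 uvn mm [ 77.4  -4.6 140.8] rot [ 0.2  0.  -0. ] q [-0.61  0.18  1.7   0.43  0.9  -0.93] F uvn [-0.8  0.1  0.2] M uvn [ 0.025  0.238 -0.012] gap 0.0502 ff 0.0
tab_grip 0.62 uvn [ 187.9  -90.8 -160.7]
tab_grip 0.58 uvn [77.  -4.2 41.4]
panel 0.95 uvn [ 9.9 -5.1  0.4]
panel 0.76 uvn [ 207.3  -49.2 -215.2]
panel 0.25 uvn [  64.  -207.5 -131.1]
```

View pics/cmp.png

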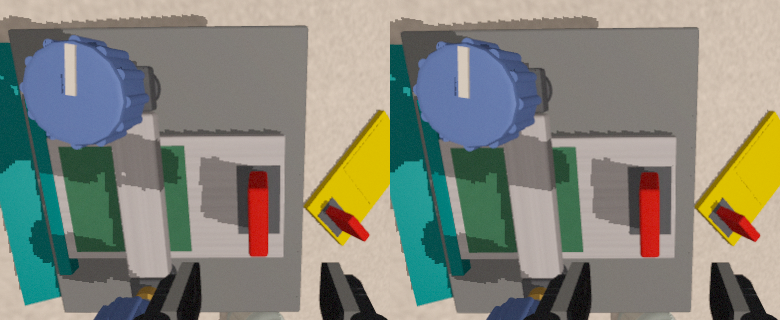

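The panel and tab are back exactly where they were; left and right halves of the comparison match (tab at (258,215) and (649,215)). My estimate of foot travel is loose (about 1.7–2.4 mm), so I'll tighten both knobs a little more, to 1.87 rad. That stays safe for any allowed panel height. Then I'll repeat the pull.

```bash
python3 - <<'E'
from h import *
go((-.001,.069,.138),-20,6)
E
```

```text
6 rows of "linear":[1.41, -1.12, 0.05],"rot":[-0.03, -0.01, -3.33] minz 0.188
```

Emit:
send_rows([
  {"linear": [1.41,-1.12,0.05],"rot": [0,0,-3.33],"fingers": 8.5},
  {"linear": [1.41,-1.12,0.05],"rot": [0,0,-3.33],"fingers": 8.5},
  {"linear": [1.41,-1.12,0.05],"rot": [0,0,-3.33],"fingers": 8.5},
  {"linear": [1.41,-1.12,0.05],"rot": [0,0,-3.33],"fingers": 8.5},
  {"linear": [1.41,-1.12,0.05],"rot": [0,0,-3.33],"fingers": 8.5},
  {"linear": [1.41,-1.12,0.05],"rot": [0,0,-3.33],"fingers": 8.5},
  {"linear": [0,0,0],"rot": [0,0,0],"fingers": 8.5},
  {"linear": [0,0,0],"rot": [0,0,0],"fingers": 8.5},
  {"linear": [0,0,0],"rot": [0,0,0],"fingers": 8.5},
])

```text
t: 26.07
ee_pos: [0.4467, -0.0539, 0.1891]
tcp_rot: [0.204, 0.511, 0.82, 0.159]
contact_force: [0.7, 0.0, 0.8]
finger_gap: 0.085
finger_force: 0.0
```

```bash
python3 - <<'E'
from h import *
where(); go((-.001,.069,.085),-20)
E
```

```text
t 26.07 uvn mm [  0.3  68.  138.8] rot [  0.1  -0.1 -19.9] q [-0.58  0.08  1.98  0.49  0.73 -1.34] F uvn [ 1.  -0.   0.4] M uvn [-0.048  0.205 -0.011] gap 0.085 ff 0.0
2 rows of "linear":[0.07, -0.04, 2.69],"rot":[-0.05, 0.03, -0.03] minz 0.142
```

Emit:
send_rows([
  {"linear": [0.14,-0.08,1.8],"rot": [0,0,0],"fingers": 8.5},
  {"linear": [0,0,1.8],"rot": [0,0,0],"fingers": 8.5},
  {"linear": [0,0,1.7],"rot": [0,0,0],"fingers": 8.5},
  {"linear": [0,0,0],"rot": [0,0,0],"fingers": 8.5},
  {"linear": [0,0,0],"rot": [0,0,0],"fingers": 2.5},
  {"linear": [0,0,0],"rot": [0,0,0],"fingers": 2.5},
  {"linear": [0,0,0],"rot": [0,0,0],"fingers": 2.5},
  {"linear": [0,0,-0.1],"rot": [0,0,0],"fingers": 2.5},
  {"linear": [0,0,0],"rot": [0,0,0],"fingers": 2.5},
  {"linear": [0,0,0],"rot": [0,0,0],"fingers": 2.5},
])

```text
t: 26.9
ee_pos: [0.4707, -0.0498, 0.1438]
tcp_rot: [0.204, 0.511, 0.82, 0.159]
contact_force: [3.3, 1.1, 0.7]
finger_gap: 0.0426
finger_force: 65.0
```

```bash
python3 -c "from h import *;where()"
```

```text
t 26.9 uvn mm [-1.3 69.4 87.3] rot [  0.   -0.1 -20. ] q [-0.53  0.2   2.    0.57  0.58 -1.41] F uvn [ 3.2  0.7 -1.1] M uvn [ 0.189 -0.304 -0.027] gap 0.0426 ff 65.0
```

Emit:
send_rows([
  {"linear": [0,0,0],"rot": [0,0,2],"fingers": 2.5},
  {"linear": [0,0,0],"rot": [0,0,1.5],"fingers": 2.5},
])

```text
t: 27.07
ee_pos: [0.4708, -0.0498, 0.1438]
tcp_rot: [0.199, 0.535, 0.804, 0.165]
contact_force: [3.7, 1.6, 2.2]
finger_gap: 0.0425
finger_force: 65.5
```

```bash
python3 -c "from h import *;mn()"
```

```text
ang -16.5 Mn 0.392 tau6 -0.025
```

Emit:
send_rows([
  {"linear": [0,0,0],"rot": [0,0,1],"fingers": 2.5},
])

```text
t: 27.15
ee_pos: [0.4708, -0.0498, 0.1438]
tcp_rot: [0.198, 0.542, 0.799, 0.167]
contact_force: [2.9, 1.4, 3.7]
finger_gap: 0.0427
finger_force: 65.6
```

```bash
python3 -c "from h import *;mn()"
```

```text
ang -15.5 Mn 0.375 tau6 0.21
```

Emit:
send_rows([
  {"linear": [0,0,0],"rot": [0,0,1],"fingers": 2.5},
])

```text
t: 27.23
ee_pos: [0.4708, -0.0498, 0.1438]
tcp_rot: [0.196, 0.549, 0.795, 0.168]
contact_force: [1.7, 2.3, 4.9]
finger_gap: 0.0425
finger_force: 65.7
```

```bash
python3 -c "from h import *;mn()"
```

```text
ang -14.5 Mn 0.364 tau6 0.096
```

Emit:
send_rows([
  {"linear": [0,0,0],"rot": [0,0,1],"fingers": 2.5},
])

```text
t: 27.32
ee_pos: [0.4708, -0.0498, 0.1438]
tcp_rot: [0.195, 0.556, 0.79, 0.17]
contact_force: [0.8, 2.4, 6.0]
finger_gap: 0.0425
finger_force: 65.8
```

```bash
python3 -c "from h import *;mn()"
```

```text
ang -13.5 Mn 0.342 tau6 0.064
```

Emit:
send_rows([
  {"linear": [0,0,0],"rot": [0,0,1],"fingers": 2.5},
])

```text
t: 27.4
ee_pos: [0.4708, -0.0497, 0.1438]
tcp_rot: [0.193, 0.563, 0.785, 0.172]
contact_force: [1.9, 2.6, 6.3]
finger_gap: 0.0424
finger_force: 65.9
```

```bash
python3 -c "from h import *;mn()"
```

```text
ang -12.5 Mn 0.32 tau6 0.076
```

Emit:
send_rows([
  {"linear": [0,0,0],"rot": [0,0,1],"fingers": 2.5},
])

```text
t: 27.48
ee_pos: [0.4708, -0.0498, 0.1438]
tcp_rot: [0.192, 0.57, 0.78, 0.174]
contact_force: [1.8, 3.0, 6.5]
finger_gap: 0.0424
finger_force: 65.9
```

```bash
python3 -c "from h import *;mn()"
```

```text
ang -11.5 Mn 0.35 tau6 0.079
```

Emit:
send_rows([
  {"linear": [0,0,0],"rot": [0,0,1],"fingers": 2.5},
])

```text
t: 27.57
ee_pos: [0.4708, -0.0498, 0.1438]
tcp_rot: [0.19, 0.577, 0.775, 0.175]
contact_force: [0.5, 2.1, 5.9]
finger_gap: 0.0427
finger_force: 65.9
```

```bash
python3 -c "from h import *;mn()"
```

```text
ang -10.5 Mn 0.387 tau6 0.082
```

Emit:
send_rows([
  {"linear": [0,0,0],"rot": [0,0,1],"fingers": 2.5},
])

```text
t: 27.65
ee_pos: [0.4709, -0.0498, 0.1438]
tcp_rot: [0.189, 0.583, 0.77, 0.177]
contact_force: [0.4, 0.9, 6.4]
finger_gap: 0.0429
finger_force: 66.0
```

```bash
python3 -c "from h import *;mn()"
```

```text
ang -9.5 Mn 0.366 tau6 0.084
```

Emit:
send_rows([
  {"linear": [0,0,0],"rot": [0,0,0],"fingers": 8.5},
  {"linear": [0,0,0],"rot": [0,0,0],"fingers": 8.5},
  {"linear": [0,0,0],"rot": [0,0,0],"fingers": 8.5},
  {"linear": [0,0,-2.5],"rot": [0,0,0],"fingers": 8.5},
  {"linear": [0,0,-3],"rot": [0,0,0],"fingers": 8.5},
  {"linear": [0,0,0],"rot": [0,0,0],"fingers": 8.5},
])

```text
t: 28.15
ee_pos: [0.4426, -0.0529, 0.1937]
tcp_rot: [0.19, 0.583, 0.77, 0.177]
contact_force: [-0.3, -0.1, 0.6]
finger_gap: 0.0853
finger_force: 0.0
```

```bash
python3 - <<'E'
from h import *
where(); go((.0765,-.005,.140),0,6)
E
```

```text
t 28.15 uvn mm [ -0.9  69.4 144.8] rot [-0.1 -0.2 -9.6] q [-0.58  0.06  1.98  0.49  0.74 -1.16] F uvn [ 0.  -0.   0.6] M uvn [-0.063  0.219 -0.054] gap 0.0853 ff 0.0
6 rows of "linear":[-1.36, 1.16, 0.08],"rot":[0.01, 0.04, 1.6] minz 0.2
```

Emit:
send_rows([
  {"linear": [-1.36,1.16,0.08],"rot": [0,0,1.6],"fingers": 5},
  {"linear": [-1.36,1.16,0.08],"rot": [0,0,1.6],"fingers": 5},
  {"linear": [-1.36,1.16,0.08],"rot": [0,0,1.6],"fingers": 5},
  {"linear": [-1.36,1.16,0.08],"rot": [0,0,1.6],"fingers": 5},
  {"linear": [-1.36,1.16,0.08],"rot": [0,0,1.6],"fingers": 5},
  {"linear": [-1.36,1.16,0.08],"rot": [0,0,1.6],"fingers": 5},
  {"linear": [0,0,0],"rot": [0,0,0],"fingers": 5},
  {"linear": [0,0,0],"rot": [0,0,0],"fingers": 5},
  {"linear": [0,0,0],"rot": [0,0,0],"fingers": 5},
])

```text
t: 28.9
ee_pos: [0.5192, -0.1183, 0.224]
tcp_rot: [0.171, 0.646, 0.719, 0.192]
contact_force: [0.3, -0.0, 0.9]
finger_gap: 0.0497
finger_force: 0.0
```

```bash
python3 - <<'E'
from h import *
where(); go((.0775,-.005,.046),0,4)
E
```

```text
t 28.9 uvn mm [ 74.1  -4.  136.4] rot [0.2 0.  0.1] q [-0.61  0.18  1.72  0.44  0.89 -0.94] F uvn [ 0.7 -0.   0.6] M uvn [0.06  0.264 0.009] gap 0.0497 ff 0.0
4 rows of "linear":[-0.03, 0.09, 2.26],"rot":[-0.05, -0.01, -0.02] minz 0.147
```

Emit:
send_rows([
  {"linear": [-0.1,0.35,0],"rot": [-0.2,0,0],"fingers": 5},
  {"linear": [0,0,2.4],"rot": [0,0,0],"fingers": 5},
  {"linear": [0,0,2.4],"rot": [0,0,0],"fingers": 5},
  {"linear": [0,0,2.4],"rot": [0,0,0],"fingers": 5},
  {"linear": [0,0,1.5],"rot": [0,0,0],"fingers": 5},
  {"linear": [0,0,0.3],"rot": [0,0,0],"fingers": 2.5},
  {"linear": [0,0,0],"rot": [0,0,0],"fingers": 2.5},
  {"linear": [0,0,0],"rot": [0,0,0],"fingers": 2.5},
  {"linear": [0,0,0],"rot": [0,0,0],"fingers": 1.6},
  {"linear": [0,0,0],"rot": [0,0,0],"fingers": 1.6},
  {"linear": [0,0,0],"rot": [0,0,0],"fingers": 1.6},
])

```text
t: 29.82
ee_pos: [0.5677, -0.115, 0.1495]
tcp_rot: [0.174, 0.645, 0.718, 0.193]
contact_force: [-0.8, 0.2, 0.1]
finger_gap: 0.0163
finger_force: 0.4
```

```bash
python3 - <<'E'
from h import *
where()
E
```

```text
t 29.82 uvn mm [78.9 -5.9 47.6] rot [-0.1 -0.1  0.1] q [-0.54  0.36  1.73  0.5   0.69 -0.98] F uvn [-0.6  0.3  0.5] M uvn [0.033 0.339 0.076] gap 0.0163 ff 0.4
```

Emit:
send_rows([
  {"linear": [0,0,0],"rot": [0,0,0],"fingers": 0.6},
  {"linear": [0,0,0],"rot": [0,0,0],"fingers": 0.6},
  {"linear": [0,0,0],"rot": [0,0,0],"fingers": 0.6},
  {"linear": [0,0,0],"rot": [0,0,0],"fingers": 0.6},
])

```text
t: 30.15
ee_pos: [0.5674, -0.115, 0.1493]
tcp_rot: [0.174, 0.645, 0.719, 0.193]
contact_force: [-7.3, -0.7, 6.2]
finger_gap: 0.0114
finger_force: 60.3
```

```bash
python3 - <<'E'
from h import *
where()
E
```

```text
t 30.15 uvn mm [78.6 -5.9 47.6] rot [-0.1 -0.1  0. ] q [-0.54  0.36  1.73  0.5   0.69 -0.98] F uvn [-3.2  0.1  9. ] M uvn [-0.024  0.967  0.214] gap 0.0114 ff 60.3
```

Emit:
send_rows([
  {"linear": [0,0.08,-0.02],"rot": [0,0,0],"fingers": 0.6},
  {"linear": [0,0.08,-0.02],"rot": [0,0,0],"fingers": 0.6},
  {"linear": [0,0.08,-0.02],"rot": [0,0,0],"fingers": 0.6},
  {"linear": [0,0.08,-0.02],"rot": [0,0,0],"fingers": 0.6},
  {"linear": [0,0.08,-0.02],"rot": [0,0,0],"fingers": 0.6},
  {"linear": [0,0,0],"rot": [0,0,0],"fingers": 0.6},
])

```text
t: 30.65
ee_pos: [0.5695, -0.1147, 0.1506]
tcp_rot: [0.172, 0.646, 0.719, 0.192]
contact_force: [-8.3, -4.0, -3.9]
finger_gap: 0.0114
finger_force: 59.3
```

```bash
python3 - <<'E'
from h import *
where()
E
```

```text
t 30.65 uvn mm [81.1 -5.8 47.7] rot [ 0.1 -0.   0. ] q [-0.54  0.36  1.72  0.49  0.7  -0.97] F uvn [-9.5 -3.1  1. ] M uvn [-0.544  1.629  0.211] gap 0.0114 ff 59.3
```

Emit:
send_rows([
  {"linear": [0,0.06,0],"rot": [0,0,0],"fingers": 0.6},
  {"linear": [0,0.06,0],"rot": [0,0,0],"fingers": 0.6},
  {"linear": [0,0.04,0],"rot": [0,0,0],"fingers": 0.6},
  {"linear": [0,0,0],"rot": [0,0,0],"fingers": 0.6},
  {"linear": [0,0,0],"rot": [0,0,0],"fingers": 0.6},
  {"linear": [0,0,0],"rot": [0,0,0],"fingers": 0.6},
  {"linear": [0,0,0],"rot": [0,0,0],"fingers": 0.6},
  {"linear": [0,0,0],"rot": [0,0,0],"fingers": 0.6},
])

```text
t: 31.32
ee_pos: [0.5704, -0.1146, 0.1511]
tcp_rot: [0.172, 0.646, 0.719, 0.192]
contact_force: [-10.5, -3.6, -3.6]
finger_gap: 0.0111
finger_force: 59.4
```

```bash
python3 - <<'E'
from h import *
where()
E
```

```text
t 31.32 uvn mm [82.1 -5.8 47.7] rot [ 0.2 -0.   0.1] q [-0.54  0.36  1.71  0.48  0.7  -0.96] F uvn [-11.2  -2.5   2.3] M uvn [-0.642  1.935  0.19 ] gap 0.0111 ff 59.4
```

Emit:
send_rows([
  {"linear": [0,0.06,0],"rot": [0,0,0],"fingers": 0.6},
  {"linear": [0,0.04,0],"rot": [0,0,0],"fingers": 0.6},
  {"linear": [0,0,0],"rot": [0,0,0],"fingers": 0.6},
  {"linear": [0,0,0],"rot": [0,0,0],"fingers": 0.6},
  {"linear": [0,0,0],"rot": [0,0,0],"fingers": 0.6},
  {"linear": [0,0,0],"rot": [0,0,0],"fingers": 0.6},
  {"linear": [0,0,0],"rot": [0,0,0],"fingers": 0.6},
])

```text
t: 31.9
ee_pos: [0.571, -0.1145, 0.1515]
tcp_rot: [0.172, 0.646, 0.719, 0.191]
contact_force: [-12.6, -5.2, -4.0]
finger_gap: 0.0112
finger_force: 59.5
```

```bash
python3 -c "from h import *;where()"
```

```text
t 31.9 uvn mm [82.9 -5.7 47.6] rot [ 0.2 -0.   0. ] q [-0.54  0.36  1.71  0.48  0.7  -0.96] F uvn [-13.4  -3.8   3.1] M uvn [-0.72   2.211  0.222] gap 0.0112 ff 59.5
```

Emit:
send_rows([
  {"linear": [0,-0.1,0],"rot": [0,0,0],"fingers": 0.6},
  {"linear": [0,-0.1,0],"rot": [0,0,0],"fingers": 0.6},
  {"linear": [0,-0.1,0],"rot": [0,0,0],"fingers": 0.6},
  {"linear": [0,-0.1,0],"rot": [0,0,0],"fingers": 0.6},
  {"linear": [0,-0.1,0],"rot": [0,0,0],"fingers": 0.6},
  {"linear": [0,-0.1,0],"rot": [0,0,0],"fingers": 0.6},
  {"linear": [0,-0.1,0],"rot": [0,0,0],"fingers": 0.6},
  {"linear": [0,0,0],"rot": [0,0,0],"fingers": 0.6},
])

```text
t: 32.57
ee_pos: [0.5669, -0.115, 0.1493]
tcp_rot: [0.173, 0.646, 0.718, 0.193]
contact_force: [-0.4, -1.5, -4.2]
finger_gap: 0.0108
finger_force: 58.6
```

```bash
python3 -c "from h import *;where()"
```

```text
t 32.57 uvn mm [78.1 -5.8 47.8] rot [-0.1 -0.1  0.1] q [-0.55  0.35  1.73  0.5   0.69 -0.98] F uvn [-2.6 -1.5 -3.4] M uvn [-0.266  0.729  0.151] gap 0.0108 ff 58.6
```

Emit:
send_rows([
  {"linear": [0,0,0],"rot": [0,0,0],"fingers": 5},
  {"linear": [0,0,0],"rot": [0,0,0],"fingers": 5},
  {"linear": [0,0,0],"rot": [0,0,0],"fingers": 5},
  {"linear": [0,0,-2.4],"rot": [0,0,0],"fingers": 5},
  {"linear": [0,0,-2.4],"rot": [0,0,0],"fingers": 5},
  {"linear": [0,0,-2.4],"rot": [0,0,0],"fingers": 5},
  {"linear": [0,0,-2.4],"rot": [0,0,0],"fingers": 5},
  {"linear": [0,0,0],"rot": [0,0,0],"fingers": 5},
  {"linear": [0,0,0],"rot": [0,0,0],"fingers": 5},
])

```text
t: 33.32
ee_pos: [0.5195, -0.1203, 0.2339]
tcp_rot: [0.175, 0.645, 0.718, 0.193]
contact_force: [-0.2, -0.8, -0.4]
finger_gap: 0.0497
finger_force: 0.0
```

```bash
python3 - <<'E'
from h import *
where(); wrist("w8",("tab_grip","panel"))
E
```

```text
t 33.32 uvn mm [ 79.   -5.9 144.9] rot [-0.2 -0.2  0.1] q [-0.62  0.17  1.7   0.44  0.9  -0.93] F uvn [-0.5 -0.8 -0.2] M uvn [-0.016  0.264  0.015] gap 0.0497 ff 0.0
tab_grip 0.85 uvn [ 186.5  -91.5 -162.8]
tab_grip 0.59 uvn [77.3 -2.2 40.6]
panel 0.72 uvn [14.4 -6.8  3.5]
panel 0.66 uvn [ 205.7  -52.2 -216.6]
```

View pics/w8.png

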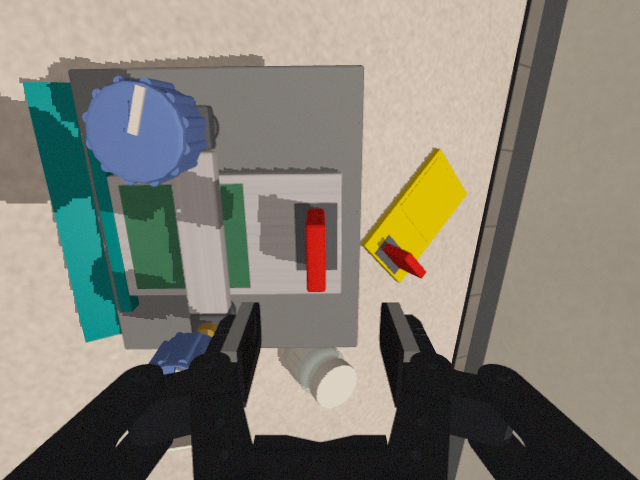

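The tab (316,250) has sprung back, the panel is unmoved against the ledge, the left knob's mark (136,110) has turned about 10° further, and the jar stands. The gripper is clear, so I'm handing in.

```bash
python3 -c "
from plant import ctrl
print(ctrl.hand_in())"
```

```text
the job is handed in; nothing more can be done
None
```

I handed the job in at about 33 s, and it returned no verdict: the panel is clamped with both knobs near 1.8–1.9 rad, the feet pressed in about 2.5 mm (my estimate from knob torque), and the tab pulled twice, peaking at about 13 N, and sprung back with no visible slip or disturbed bystander.

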